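Switch the layout power unit to its second range with the flat screwdriver

TASK

The flat screwdriver is lying on the cutting mat: first hang it in the empty middle notch of the tool rail and let go, so that you can take it by the handle from straight above. With its blade seated right down in the slot of the power unit's selector, turn the selector a quarter turn clockwise, from the one-bar mark until it is fully home against its stop at the two-bar mark, without forcing it and without touching the selector with the fingers. Then hang the screwdriver back in the same notch, let go, and leave the other things where they are.

Things in the scene. Friction and masses are not known exactly. Their poses are not given: they have to be found in the camera images.
- screwdriver: Stubby flat screwdriver, black handle of square section; 160 mm long, 0.08 to 0.15 kg. Origin on its axis at the collar face that rests on the rail. +x runs to the handle's cap, the blade points to -x. Starts lying on a flat on the mat (3 mm thick), body z up, axis 17 mm above the work surface. Balance point 28 mm into the handle. Other tools on the rail have round handles.
- driver_grip (a point): Middle of the screwdriver's grip, on its axis, 50 mm from the collar face; axes as the screwdriver's. Handle from the collar face: collar 28 mm square to 12 mm, waist 23 mm square to 22 mm, grip 28 mm square to 78 mm, cap 24 mm square to 85 mm. The flats face body +-y and +-z.
- driver_tip (a point): Middle of the end edge of the blade, 75 mm from the collar face; axes as the screwdriver's. The last 16 mm is a flat blade 12 mm wide along body y and 2.4 mm thick along body z; the shaft above it is round, 9 mm across.
- tool_rail: Tool rail, fixed: dark flat steel bar 254 x 36 x 5 mm, top 100 mm above the work surface, on two end posts and a wooden foot 81 mm deep, 6 mm high. Origin on the work surface under the bar's middle; y along the bar, -x its front. Three notches 80 mm apart; the outer two hold tools with round handles up to 27 mm across, tops up to 66 mm above the bar. Clear below the bar.
- rail_notch (a point): The empty middle notch, on the bar's centre line, level with its top: where the screwdriver's origin comes when it hangs upright, shaft in the notch, collar flat on the bar (up to 10 mm nearer the front or 6 mm farther back will do). The notch is 14 mm wide, open to the front (-x) and ends 7 mm behind this point. Axes as the rail's.
- power_unit: Layout power unit, fixed: grey steel case 170 (x) x 230 (y) mm with finned sides, deck 65 mm above the work surface. Origin under its middle. On the deck, in its x, y: two black knobs 20 mm high at (-30, -35) and (-30, -80) mm, terminals 18 mm high around (50, -60) mm, the selector at (-35, 45) mm. Outside the selector's collar a one-bar mark stands to +y, a two-bar mark to +x.
- selector_seat (a point): Centre of the selector, on its vertical axis, at the floor of its slot, level with the deck; axes as the power unit's. Bottoming the blade takes a few newtons; at the stop a light twist (0.2 N m) is enough, twice that is forcing it.
- selector_top (a point): Centre of the selector's top face, 5 mm above the slot's floor. It turns with the selector: its y axis lies along the slot and points to the end with the black arrow; z is up.
- selector (a joint): Aluminium disc 21 mm across, flush in a black collar (bore 22, outside 36 mm, 5 mm proud of the deck), with an open slot 3.6 mm wide and 5 mm deep: a blade has a few degrees of play and must be centred to turn it. In rad: 0 = arrow at the one-bar mark (slot along the unit's y), growing clockwise from above to a hard stop at 1.571, the two-bar mark. Starts at 0 to 0.12. Stiff: 0.08 N m.
- cross_driver: Cross-head screwdriver with a round handle hanging in an outer notch; origin on its axis at the bar's top. To be left alone.
- nut_driver: Nut driver with a round handle hanging in the other outer notch; origin on its axis at the bar's top. To be left alone.
- wagon: Model goods wagon, 120 x 33 x 40 mm, beyond the power unit and the rail; origin at the middle of its underside. To be left alone.
- tape_roll: Roll of masking tape, 90 mm across, 25 mm high, nearer the robot than the power unit; origin under its middle. To be left alone.
- paint_jar_a: Paint jar 34 mm across, 45 mm high, standing on the mat at its near right corner, seen from the robot; origin under its middle. To be left alone.
- paint_jar_b: Paint jar 34 mm across, 45 mm high, standing behind the tool rail; origin under its middle. To be left alone.
- glue_bottle: White glue bottle 56 mm across, 130 mm high, beyond the power unit; origin under its middle. To be left alone.

How it is judged (in metres and radians):
On the way, in this order (a step that is already met when the one before it is completed fails the run):
1. the screwdriver hangs upright in the middle notch of the rail, let go and still, the selector not yet turned (x of screwdriver in the frame of rail_notch between -0.01 and 0.006 m and horizontal distance between screwdriver and rail_notch below 0.011 m and z of screwdriver in the frame of rail_notch between -0.004 and 0.004 m and angle between screwdriver's own x axis and vertical below 0.12 rad and contact force between the fingers and screwdriver below 0.05 N and linear speed of screwdriver below 0.02 m/s and value of joint selector below 0.4 rad), for 0.2 s.
2. the selector stands within 5 degrees of its stop at the two-bar mark with the blade in its slot (value of joint selector above 1.484 rad and z of driver_tip in the frame of selector_seat below 0.003 m and horizontal distance between driver_tip and selector_seat below 0.005 m), for 0.1 s.
At the end, for the whole second after the job is handed in: The selector is within 5 degrees of its stop at the two-bar mark (above 1.484 rad) and the screwdriver hangs upright (within 7 degrees) in the rail's middle notch, collar resting on the bar within 4 mm of its top, its origin within 11 mm of the notch's site, let go and still (x of screwdriver in the frame of rail_notch between -0.01 and 0.006 m and horizontal distance between screwdriver and rail_notch below 0.011 m and z of screwdriver in the frame of rail_notch between -0.004 and 0.004 m and angle between screwdriver's own x axis and vertical below 0.12 rad and contact force between the fingers and screwdriver below 0.05 N and linear speed of screwdriver below 0.02 m/s and value of joint selector above 1.484 rad); the robot touches nothing.
It fails at once if the fingers touch the selector (contact force between the fingers and selector above 0.5 N).
It fails at once if the selector is forced: the screwdriver loads it with more than 100 N (contact force between screwdriver and selector above 100 N).
It fails at once if one of the other tools, the wagon, tape, jars or glue is moved by more than 40 mm (distance of any of cross_driver, nut_driver, wagon, tape_roll, paint_jar_a, paint_jar_b, glue_bottle from where it was at the start of the episode above 0.04 m).
It also fails if it takes over 72 s, if anything falls off the work surface, if the arm or the gripper's body presses on something with over 40 N, if the wrist force passes 120 N, or if a joint passes its speed limit or range.

ROBOT

A 6-joint arm with a two-finger parallel gripper is mounted at the origin on the work surface. World frame = base frame: x ahead of the robot, y to its left, z up, the work surface at z = 0. Lengths are in mm, angles in degrees, forces in N, time in s.
With the tool pointing down it reaches from about 350 to 850 mm from the base axis. Payload 8.1 kg.
Tool frame: the origin (TCP) lies midway between the tips of the shut fingers; the grasp point (between the pads) lies 19 mm behind it; z points along the fingers, y is the direction in which the jaws open and shut (so a half turn about z gives the same grasp; the last joint's range is limited). The gripper opens to 85 mm and grips with 20 to 120 N. Pads are 22 mm wide; open, the fingers measure 114 mm over their backs; the gripper's body (76 mm by 85 mm) begins 54 mm behind the grasp point. The pads swing forward as they close: fully open they stand 13 mm farther back than shut.
Start: joints at [-78.002, 7.471, 85.268, -0, 87.261, -4.893], TCP at [174.349, -574.115, 231.292] pointing down, gripper open.
Joint ranges: [-169.43, 169.43], [-51.17, 129.36], [1.28, 143.12], [-76.62, 256.62], [0, 156.53], [-152.29, 152.29]. Speed limits (degrees/s): [136.94, 136.94, 159.86, 180, 180, 180].

INTERFACE

Orientations are given as [roll, pitch, yaw] about the fixed x, y, z axes, in that order (R = Rz(yaw) Ry(pitch) Rx(roll)).
In Python, from bench import telemetry, snapshot, camera_params, job gives the robot as it stands. The module is installed in compiled form; this text tells all that it offers.
- The arm moves only by the shell command python3 -m jog 'ROWS' [FORCE]. ROWS is JSON, a list that holds one entry, the list of rows, each a list of 7 numbers: the shift along the tool's x, y, z in units of 50 mm (1.0 is 50 mm), then the turn, a rotation vector about the tool's x, y, z in units of 2 pi rad (1.0 is 2 pi rad), then the opening, from 0 (shut) to 1 (fully open). In form: [[[dx, dy, dz, rx, ry, rz, claw], ...]]. A call has 1 to 12 rows; each row shifts and turns the commanded pose from where the row before left it, along the tool's axes as they then stand; what a row does not reach is not made up. A row lasts 1/8 s, in which the tool goes at most 62.5 mm and 10.7 degrees, less where a joint would pass 70% of its speed; a pose out of reach is approached as far as the arm can. A call with a number of a shift or a turn outside -1 to 1 is refused whole. A call with a gripper value outside its range is refused whole. The fingers move at their own pace and stop on an object; FORCE is the grip in N (left out, the last holds). Time passes only in rows, so rows that do not move let the fingers close. It gives the time, the measured TCP pose, the force and the opening at its end, in the units of the state.
- telemetry.sense(): the state, without advancing time (a new reading comes with each control period).
- snapshot(name): name is "side" or "top"; returns (picture, depth): 400x640x3 uint8, red, green, blue; 400x640 float32, mm along the optical axis (not along the pixel's ray), 0 where there is no reading.
- camera_params(name): a dict with "K" (3x3 intrinsics, pixels), "D" ([k1, k2, p1, p2, k3] as OpenCV has them; the pictures are not rectified), "extrinsics" (4x4, takes a point from camera to world coordinates). Camera axes: x right, y down, z forward; pixel columns grow to the right and rows downward; lengths in mm; the calibration is good to about 2 mm. A picture is of the moment at which its call begins. camera_params takes no time and is no camera call.
- job.hand_in(): hands the job in, once; it reports no verdict.
The state is a dict: "time": time; "joint_pos": joint angles; "qd": joint speeds; "joint_efforts": joint torques, N m; "tool_pos": TCP position; "tcp_rot": TCP orientation; "ft_force": force on the tool from outside, world axes, zero at the start; "wrist_torque": the same for the moment, N m; "finger_gap": finger opening in mm.
Only numpy, scipy, OpenCV 4.12 (cv2) and the standard library are available. Lean on these libraries where they do the work, as an engineer would, in place of code of your own. Each camera call takes 0.05 s, during which the arm holds its last target. There are 200 camera calls.

## Working session

There is one attempt and no reset: what is moved stays moved. The work goes in short steps, Python scripts to look and compute and a shell command to move; the robot and the scene stay as the last step left them, time stands still between calls to the robot, and variables do not carry over. Pictures are saved under pics/ and viewed, about 8 in all and at most 12, crops included, and the job is handed in when it is done.

```bash
mkdir -p pics; cat > h.py <<'E'
import numpy as np, cv2, json
from bench import telemetry, snapshot, camera_params, job
def cap(n):
    p,d=snapshot(n); np.savez(f'/tmp/{n}.npz',p=p,d=d); return p,d
def load(n):
    z=np.load(f'/tmp/{n}.npz'); return z['p'],z['d']
def save(p,f,crop=None,s=1):
    if crop: x0,y0,x1,y1=crop; p=p[y0:y1,x0:x1]
    cv2.imwrite('pics/'+f,cv2.resize(p[:,:,::-1],None,fx=s,fy=s,interpolation=cv2.INTER_CUBIC))
def ray(n,u,v):
    c=camera_params(n);K=np.array(c['K']);E=np.array(c['extrinsics'])
    q=cv2.undistortPoints(np.array([[[u,v]]],float),K,np.array(c['D'],float))[0,0]
    return E[:3,3],E[:3,:3]@np.array([q[0],q[1],1.])
def atz(n,u,v,z):
    o,r=ray(n,u,v); return o+r*(z-o[2])/r[2]
def dep(n,d,u,v):
    w=d[int(v)-1:int(v)+2,int(u)-1:int(u)+2]; w=w[w>0]; o,r=ray(n,u,v)
    return o+r*np.median(w) if len(w) else None
def proj(n,P):
    c=camera_params(n);E=np.linalg.inv(np.array(c['extrinsics']))
    return cv2.projectPoints(np.array(P,float).reshape(-1,3),cv2.Rodrigues(E[:3,:3])[0],E[:3,3],np.array(c['K']),np.array(c['D'],float))[0][:,0]
E
python3 - <<'E'
from h import *
for n in('side','top'):
    p,d=cap(n); save(p,n+'0.png',s=1.25); c=camera_params(n); print(n,np.round(c['K'],1).tolist(),np.round(c['extrinsics'],2).tolist(),np.round(c['D'],3))
print(telemetry.sense())
E
```

```text
side [[447.1, 0.0, 312.6], [0.0, 447.1, 198.9], [0.0, 0.0, 1.0]] [[-0.92, -0.18, 0.36, 184.8], [-0.4, 0.42, -0.81, 862.48], [-0.01, -0.89, -0.46, 584.38], [0.0, 0.0, 0.0, 1.0]] [-0.053  0.     0.     0.     0.   ]
top [[398.2, 0.0, 316.6], [0.0, 398.2, 197.3], [0.0, 0.0, 1.0]] [[-0.02, -0.99, 0.13, 419.96], [-1.0, 0.02, 0.01, -15.09], [-0.01, -0.13, -0.99, 1036.07], [0.0, 0.0, 0.0, 1.0]] [-0.087  0.     0.     0.     0.   ]
{'time': 0.1, 'joint_pos': array([-7.80030251e+01,  7.51381912e+00,  8.53216127e+01,  1.01942926e-03,
        8.72611519e+01, -4.89351385e+00]), 'qd': array([ 0.0129912 , -0.07746429, -0.21449342,  0.02423916,  0.02941024,
        0.00592498]), 'joint_efforts': array([ 1.14229875e-03, -5.70949996e+01, -5.01942337e+01, -1.77132492e-04,
        8.07210978e-03,  2.92059769e-05]), 'tool_pos': array([ 174.24823646, -573.63560425,  230.33132791]), 'tcp_rot': array([-1.79903855e+02, -9.25345642e-03,  1.68904315e+01]), 'ft_force': array([ 0.51527845, -0.1551282 ,  0.6392327 ]), 'wrist_torque': array([-0.01168126, -0.00222764,  0.02389566]), 'finger_gap': 85.38583245243248}
```

View pics/side0.png

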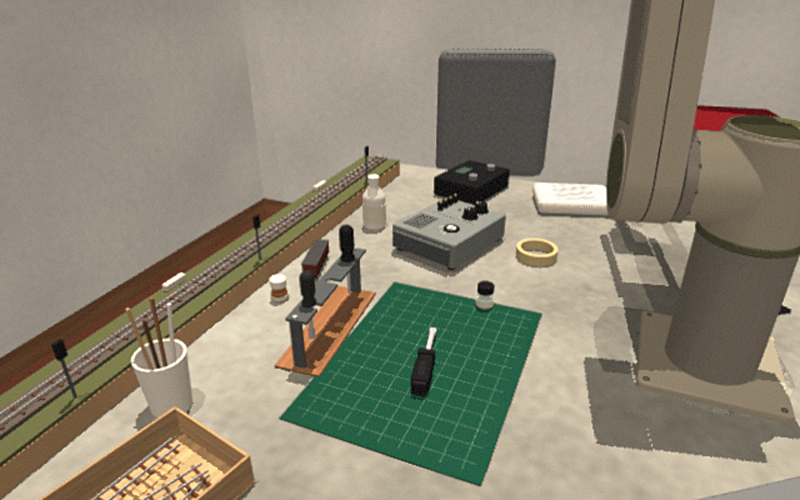

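View pics/top0.png

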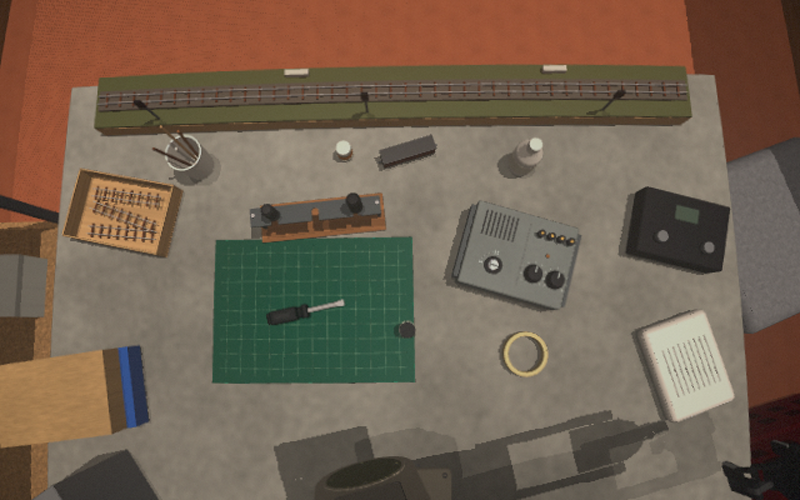

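The side picture shows the rail (about 330,310), the driver (425,365) and the power unit (450,230). In the top picture the driver lies from its cap at (268,318) to its tip at (343,302), the empty notch is near (316,215), and the selector is at (493,265). Next I'll enlarge these.

```bash
python3 - <<'E'
from h import *
p,d=load('top'); s,ds=load('side')
save(p,'t1.png',(195,145,315,265),5)
a=cv2.resize(p[185:240,365:465],(800,440),interpolation=cv2.INTER_CUBIC)
save(p,'t2.png',(360,155,470,250),6)
save(s,'s1.png',(220,170,400,320),4)
E
```

```text
(no output)
```

View pics/t1.png

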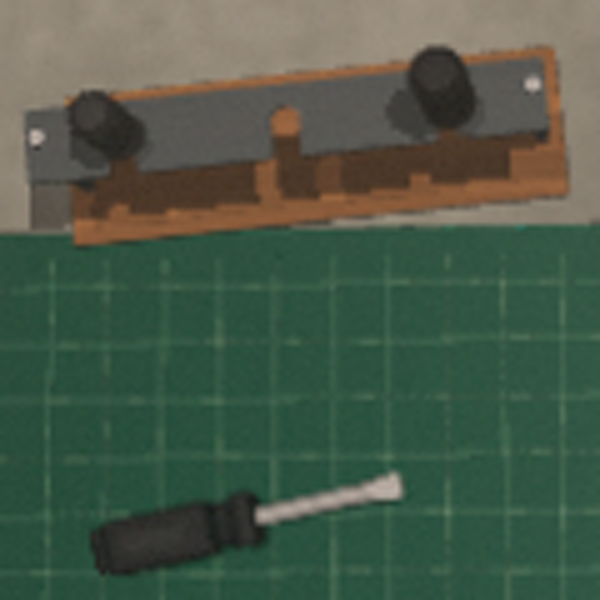

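View pics/t2.png

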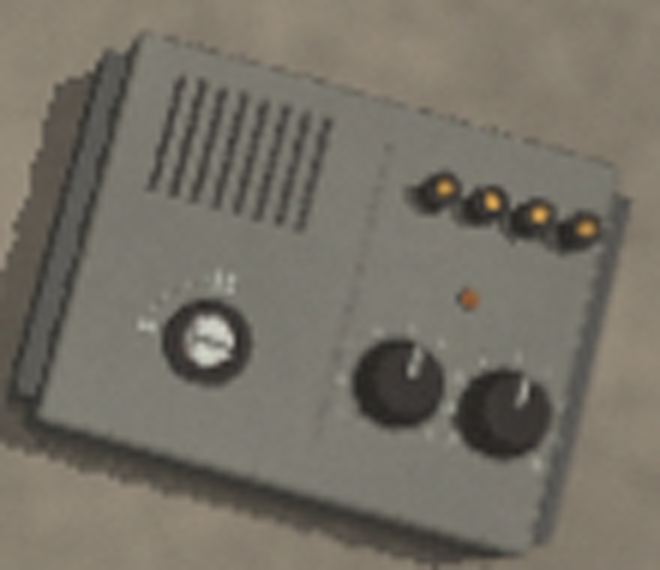

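View pics/s1.png

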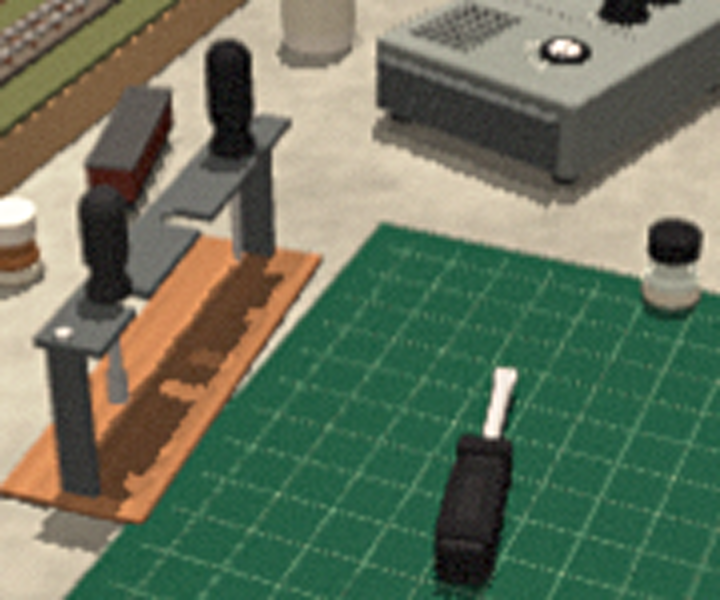

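Crop positions. Driver: cap (97,549), shaft exit (261,517) and tip (400,486) in t1. Notch: closed end (286,106) and mouth (289,155) in t1, closed end about (165,216) in s1. Selector centre: (207,341) in t2 and (566,50) in s1. The slot and arrow run roughly along the line from the one-bar mark (147,325). I'll triangulate from these.

```bash
python3 - <<'E'
from h import *
p,d=load('top'); s,ds=load('side')
T1=lambda x,y:(195+(x+.5)/5-.5,145+(y+.5)/5-.5)
T2=lambda x,y:(360+(x+.5)/6-.5,155+(y+.5)/6-.5)
S1=lambda x,y:(220+(x+.5)/4-.5,170+(y+.5)/4-.5)
def tri(a,b):
    o1,r1=ray('top',*a);o2,r2=ray('side',*b)
    t=np.linalg.lstsq(np.c_[r1,-r2],o2-o1,rcond=None)[0]
    A=o1+r1*t[0];B=o2+r2*t[1]; return (A+B)/2,np.linalg.norm(A-B)
pr=lambda n,v:print(n,np.round(v,1))
for n,a,b in [('tip',T1(400,486),S1(505,370)),('exit',T1(259,517),S1(492,437)),('notchEnd',T1(286,106),S1(165,216)),('sel',T2(207,341),S1(566,50)),('railscrewL',T1(36,137),S1(64,332)),]:
    P,e=tri(a,b); print(n,np.round(P,1),round(e,1),'topdepth',np.round(dep('top',d,*a),1),'sidedepth',np.round(dep('side',ds,*b),1))
pr('driver @z17',[atz('top',*T1(x,y),17) for x,y in[(97,549),(261,517),(400,486)]])
pr('rail corners z100 TL,TR,BL,BR',[atz('top',*T1(x,y),100) for x,y in[(25,113),(544,57),(27,185),(548,131)]])
pr('screws',[atz('top',*T1(x,y),100) for x,y in[(36,137),(533,84)]])
pr('notch end/mouth z100',[atz('top',*T1(x,y),100) for x,y in[(286,106),(289,155),(286,130)]])
pr('sel z70',atz('top',*T2(207,341),70))
pr('unit corners z65',[atz('top',*T2(x,y),65) for x,y in[(142,32),(618,165),(528,552),(40,418)]])
pr('knobs z85',[atz('top',*T2(x,y),85) for x,y in[(400,383),(506,413)]])
print('time',telemetry.sense()['time'])
# slot: dark pixels direction
E
```

```text
tip [443.6 101.7  18.1] 0.1 topdepth [443.7 102.2  14. ] sidedepth [442.9 103.6  19.4]
exit [427.2 171.8  27.2] 3.3 topdepth [428.8 174.   18. ] sidedepth [428.  164.5  21.6]
notchEnd [624.1 147.   98.7] 1.3 topdepth [625.1 147.5  96.9] sidedepth [623.5 146.8  98.6]
sel [ 509.9 -196.5   69.4] 2.9 topdepth [ 511.8 -197.2   64.2] sidedepth [ 507.6 -193.9   70.8]
railscrewL [610.9 267.9 102.4] 0.7 topdepth [611.9 268.9  99.4] sidedepth [610.1 268.4 102.8]
driver @z17 [[413.5 257.8  17. ]
 [428.8 173.2  17. ]
 [443.6 101.8  17. ]]
rail corners z100 TL,TR,BL,BR [[623.7 274.5 100. ]
 [646.1  22.4 100. ]
 [588.3 272.6 100. ]
 [609.8  20.9 100. ]]
screws [[611.8 268.8 100. ]
 [632.9  27.8 100. ]]
notch end/mouth z100 [[624.5 147.  100. ]
 [600.4 145.4 100. ]
 [612.7 146.9 100. ]]
sel z70 [ 511.2 -196.1   70. ]
unit corners z65 [[ 641.2 -175.4   65. ]
 [ 581.9 -372.3   65. ]
 [ 423.1 -325.    65. ]
 [ 481.5 -127.6   65. ]]
knobs z85 [[ 491.5 -270.3   85. ]
 [ 478.6 -312.7   85. ]]
time 0.1
```

```bash
cat > go.py <<'E'
# python3 go.py x y z  tzx tzy tzz  txx txy txz : remaining shift (tool axes, /50) and turn (/2pi) to TCP pos + tool z dir + tool x dir
import sys
from h import *
from scipy.spatial.transform import Rotation as Ro
def cur():
    s=telemetry.sense(); return s,np.array(s['tool_pos']),Ro.from_euler('xyz',s['tcp_rot'],degrees=True)
def goal(z,x):
    z=np.array(z,float);z/=np.linalg.norm(z);x=np.array(x,float);x-=z*(x@z);x/=np.linalg.norm(x)
    return Ro.from_matrix(np.c_[x,np.cross(z,x),z])
def rem(P,G):
    s,p,R=cur(); d=np.array(P)-p
    print('shift now-axes',np.round(R.inv().apply(d)/50,3),'shift goal-axes',np.round(G.inv().apply(d)/50,3))
    rv=(R.inv()*G).as_rotvec(); print('turn',np.round(rv/2/np.pi,4),'deg',round(np.degrees(np.linalg.norm(rv)),1),'t',round(s['time'],2),'q',np.round(s['joint_pos'],1),'F',np.round(s['ft_force'],1),'gap',round(s['finger_gap'],1))
    open('/tmp/log.txt','a').write(json.dumps([list(map(float,s['joint_pos'])),list(map(float,p)),list(map(float,s['tcp_rot']))])+'\n')
if __name__=='__main__':
    a=list(map(float,sys.argv[1:])); rem(a[:3],goal(a[3:6],a[6:9]))
E
python3 go.py 420 224 150 0 0 -1 -.189 .982 0
python3 -m jog '[[[0.53,-0.41,0,0,0,0,1],[0.53,-0.41,0,0,0,0,1],[0.53,-0.41,0,0,0,0,1],[0.53,-0.41,0,0,0,0,1],[0.53,-0.41,0,0,0,0,1],[0.53,-0.41,0,0,0,0,1],[0.53,-0.41,0,0,0,0,1],[0.53,-0.41,0,0,0,0,1],[0.53,-0.41,0,0,0,0,1],[0.53,-0.41,0,0,0,0,1],[0.53,-0.41,0,0,0,0,1],[0.53,-0.41,0,0,0,0,1]]]'
python3 go.py 420 224 150 0 0 -1 -.189 .982 0
```

```text
shift now-axes [  9.338 -13.834   1.631] shift goal-axes [14.736  7.841  1.607]
turn [-2.000e-04 -2.000e-04 -2.333e-01] deg 84.0 t 0.1 q [-78.    7.5  85.3   0.   87.3  -4.9] F [ 0.5 -0.2  0.6] gap 85.4
time: 1.6
tool_pos: [407.5, -245.2, 230.9]
tcp_rot: [-180.0, 0.0, 16.9]
ft_force: [-0.2, -0.1, 0.2]
finger_gap: 85.7
shift now-axes [ 2.966 -8.906  1.622] shift goal-axes [9.168 2.02  1.618]
turn [-1.000e-04 -0.000e+00 -2.334e-01] deg 84.0 t 1.6 q [-37.2 -12.1 104.4   0.   87.8  35.9] F [-0.2 -0.1  0.2] gap 85.7
```

```bash
python3 -m jog '[[[0.25,-0.74,0,0,0,0,1],[0.25,-0.74,0,0,0,0,1],[0.25,-0.74,0,0,0,0,1],[0.25,-0.74,0,0,0,0,1],[0.25,-0.74,0,0,0,0,1],[0.25,-0.74,0,0,0,0,1],[0.25,-0.74,0,0,0,0,1],[0.25,-0.74,0,0,0,0,1],[0.25,-0.74,0,0,0,0,1],[0.25,-0.74,0,0,0,0,1],[0.25,-0.74,0,0,0,0,1],[0.25,-0.74,0,0,0,0,1]]]' 60
python3 go.py 420 224 150 0 0 -1 -.189 .982 0
python3 -m jog '[[[0,0,0,0,0,-0.0234,1],[0,0,0,0,0,-0.0234,1],[0,0,0,0,0,-0.0234,1],[0,0,0,0,0,-0.0234,1],[0,0,0,0,0,-0.0234,1],[0,0,0,0,0,-0.0234,1],[0,0,0,0,0,-0.0234,1],[0,0,0,0,0,-0.0234,1],[0,0,0,0,0,-0.0234,1],[0,0,0,0,0,-0.0234,1]]]'
python3 go.py 420 224 150 0 0 -1 -.189 .982 0
python3 -m jog '[[[0,0,0.2,0,-0.023,0,1],[0,0,0.2,0,-0.023,0,1],[0,0,0.2,0,-0.023,0,1]]]'
python3 go.py 420 224 150 0 0 -1 -.189 .982 0
cat > fit.py <<'E'
from h import *
from scipy.spatial.transform import Rotation as Ro
from scipy.optimize import least_squares
L=[json.loads(l) for l in open('/tmp/log.txt')]
Q=np.radians([l[0] for l in L]);P=np.array([l[1] for l in L]);RR=Ro.from_euler('xyz',[l[2] for l in L],degrees=True)
rz=lambda a:Ro.from_rotvec([0,0,a]); ry=lambda a:Ro.from_rotvec([0,a,0])
def fk(q,k,s4,s6,o6):
    h,a1,L2,a3,L3,L6=k
    A=rz(q[0]); p=np.array([0,0,h])+A.apply([a1,0,0])
    A=A*ry(q[1]); p=p+A.apply([0,0,L2]); A=A*ry(q[2]); p=p+A.apply([a3,0,L3])
    A=A*rz(s4*q[3])*ry(q[4]); p=p+A.apply([0,0,L6]); return p,A*rz(s6*q[5]+o6)
def fit():
    best=None
    for s4 in(1,-1):
        for s6 in(1,-1):
            for o6 in np.radians([0,90,180,270]):
                f=lambda k:np.concatenate([np.r_[fk(q,k,s4,s6,o6)[0]-p,300*(fk(q,k,s4,s6,o6)[1].inv()*r).as_rotvec()] for q,p,r in zip(Q,P,RR)])
                o=least_squares(f,[400,50,400,0,400,250])
                if best is None or o.cost<best[0]: best=(o.cost,o.x,s4,s6,o6)
    return best
if __name__=='__main__':
    b=fit(); print(b); print(Q[-1]*57.3)
E
python3 fit.py
```

```text
time: 3.1
tool_pos: [421.3, 223.3, 230.9]
tcp_rot: [180.0, 0.0, 16.9]
ft_force: [0.3, -0.3, 0.1]
finger_gap: 85.3
shift now-axes [-0.02  -0.021  1.618] shift goal-axes [ 0.018 -0.023  1.618]
turn [-0.000e+00  1.000e-04 -2.333e-01] deg 84.0 t 3.1 q [ 21.8 -11.9 104.2  -0.   87.8  94.9] F [ 0.3 -0.3  0.1] gap 85.3
time: 4.35
tool_pos: [421.4, 222.0, 230.8]
tcp_rot: [-179.9, 0.0, 101.4]
ft_force: [-0.2, 0.5, -0.2]
finger_gap: 85.4
shift now-axes [ 0.045 -0.018  1.616] shift goal-axes [ 0.045 -0.019  1.616]
turn [-0.0001  0.      0.0014] deg 0.5 t 4.35 q [ 21.6 -12.  104.3   0.   87.8  10.2] F [-0.2  0.5 -0.2] gap 85.4
time: 4.72
tool_pos: [422.8, 218.0, 202.1]
tcp_rot: [179.9, 25.1, 101.1]
ft_force: [-0.0, -0.4, -0.3]
finger_gap: 85.8
shift now-axes [ 0.558 -0.033  0.888] shift goal-axes [ 0.128 -0.032  1.041]
turn [0.0004 0.0697 0.0006] deg 25.1 t 4.72 q [ 37.8   0.3  99.5 -22.3  91.9  28.3] F [-0.  -0.4 -0.3] gap 85.8
(np.float64(5242.963867336489), array([386.52405671,  84.9270027 , 374.72048938, 273.81550351,
       477.89310699, 229.87554252]), 1, 1, np.float64(1.5707963267948966))
[ 37.84476793   0.26630565  99.52511492 -22.311374    91.86702775
  28.29599939]
```

```bash
cat > /tmp/e.py <<'E'
s=open('fit.py').read()
s=s.replace("h,a1,L2,a3,L3,L6=k","h,a1,L2,a3,L3,L6,y1,y4,o5=k[:9]").replace("apply([a1,0,0])","apply([a1,y1,0])").replace("*ry(q[4]); p=p+A.apply([0,0,L6])","*ry(q[4]+o5*0); p=p+A.apply([0,y4,L6])").replace("400,250]","400,250,50,0,0]")
open('fit.py','w').write(s)
E
python3 /tmp/e.py
cat >> fit.py <<'E'
    for q,p,r in zip(Q,P,RR):
        a,B=fk(q,*b[1:]); print(np.round(a-p,1),np.round((B.inv()*r).as_rotvec()*57.3,1))
E
python3 fit.py
```

```text
(np.float64(1.244407619766338e-12), array([3.18099987e+02, 1.83646956e-04, 3.69100000e+02, 6.16000064e+01,
       5.53399816e+02, 3.64799988e+02, 5.11999400e+01, 6.00382213e-05,
       0.00000000e+00]), 1, 1, np.float64(1.5707963267948966))
[ 37.84476793   0.26630565  99.52511492 -22.311374    91.86702775
  28.29599939]
[-0.  0.  0.] [-0.  0. -0.]
[ 0. -0. -0.] [-0.  0. -0.]
[ 0.  0. -0.] [ 0. -0.  0.]
[ 0.  0. -0.] [-0.  0. -0.]
[ 0. -0. -0.] [-0.  0. -0.]
```

```bash
cat > ik.py <<'E'
from fit import *
K=(np.array([318.1,0,369.1,61.6,553.4,364.8,51.2,0,0]),1,1,np.pi/2)
lo=np.radians([-169.4,-51.1,1.3,-76.6,0.5,-152.2]);hi=np.radians([169.4,129.3,143.1,256.6,156.5,152.2])
def ik(p,R,q0):
    f=lambda q:np.r_[(fk(q,*K)[0]-p)/100,(fk(q,*K)[1].inv()*R).as_rotvec()]
    o=least_squares(f,np.clip(q0,lo+1e-3,hi-1e-3),bounds=(lo,hi)); return o.x,np.sqrt(2*o.cost)
def pose(G,az,t,s,xdown=False):
    # driver upright, grip point G; tool approach azimuth az, down tilt t (deg); s = grasp depth behind TCP
    z=Ro.from_euler('z',az,degrees=True).apply([np.cos(np.radians(t)),0,-np.sin(np.radians(t))])
    from go import goal
    return np.array(G)+s*z, goal(z,[0,0,1])
if __name__=='__main__':
  rng=np.random.default_rng(0)
  for t in(0,15,25,35,45):
    for az in(-25,-10,5,20,35):
      sols=[]
      for _ in range(14):
        q,e=ik(*pose([615,147,150],az,t,10),rng.uniform(lo,hi))
        if e<1e-3 and not any(np.abs(q-w).max()<.05 for w in sols): sols.append(q)
      print(t,az,[np.round(np.degrees(q)).astype(int).tolist() for q in sols])
E
python3 ik.py
```

```text
0 -25 [[38, 27, 120, 247, 76, -120]]
0 -10 [[29, 20, 132, 223, 68, -109]]
0 5 [[14, 15, 139, 190, 64, -94]]
0 20 [[-5, 15, 140, 152, 67, -78]]
0 35 [[-19, 19, 133, 123, 74, -67]]
15 -25 []
15 -10 [[28, 1, 136, 238, 45, -127]]
15 5 []
15 20 []
15 35 [[-17, 0, 137, 108, 54, -48]]
25 -25 []
25 -10 []
25 5 [[13, -16, 141, 214, 13, -120]]
25 20 [[-3, -16, 142, 112, 22, -34]]
25 35 [[-14, -8, 136, 92, 44, -28]]
35 -25 []
35 -10 []
35 5 [[12, -18, 136, -39, 9, 133]]
35 20 [[-1, -19, 137, 63, 19, 16]]
35 35 [[-11, -12, 132, 70, 39, -5]]
45 -25 []
45 -10 [[20, -11, 125, -42, 32, 149]]
45 5 [[11, -16, 129, -12, 23, 105]]
45 20 [[2, -17, 129, 30, 27, 50]]
45 35 [[-7, -12, 126, 47, 40, 18]]
```

```bash
cat > chain.py <<'E'
from ik import *
from go import goal,cur
s,p,R=cur(); q=np.radians(s['joint_pos'])
bx=np.array([-.189,.982,0])
G0=goal(np.array([0.080,-0.415,-0.906]),bx)
W=[(p,R),(np.array([425,215,260]),G0)]
def P(G,az): return pose(G,az,25,8)
W+=[P([425,215,260],101),P([480,150,250],65),P([520,140,250],30),P([535,140,200],30),P([535,140,162],30),P([615,147,160],30),P([615,147,151],30)]
from scipy.spatial.transform import Slerp
for (pa,Ra),(pb,Rb) in zip(W,W[1:]):
    S=Slerp([0,1],Ro.concatenate([Ra,Rb])); m=0; e=0
    for a in np.linspace(0,1,9)[1:]:
        qn,er=ik(pa+(pb-pa)*a,S(a),q); m=max(m,np.degrees(np.abs(qn-q).max())); e=max(e,er); q=qn
    print(np.round(pb),'err %.3f maxstep %.1f'%(e,m),np.round(np.degrees(q)).astype(int))
E
python3 chain.py; python3 go.py 420.5 221.3 10 0.080 -0.415 -0.906 -.189 .982 0
```

```text
[425 215 260] err 0.000 maxstep 0.7 [ 37  -2  95 -22  98  26]
[424. 222. 257.] err 0.000 maxstep 11.2 [-18   2 112  55 103 -34]
[483. 157. 247.] err 0.000 maxstep 3.0 [-31 -19 131  65  85 -22]
[526. 144. 247.] err 0.157 maxstep 8.0 [-19 -45 143  58  57  14]
[541. 144. 197.] err 0.162 maxstep 1.9 [-19 -33 143  66  52   1]
[541. 144. 159.] err 0.176 maxstep 1.5 [-21 -25 143  73  52 -10]
[621. 151. 157.] err 0.146 maxstep 4.5 [-11 -14 139  94  37 -25]
[621. 151. 148.] err 0.000 maxstep 0.3 [-11 -12 139  96  37 -28]
shift now-axes [ 1.695 -0.038  3.448] shift goal-axes [ 1.69  -0.033  3.45 ]
turn [0.0005 0.0002 0.0005] deg 0.3 t 4.72 q [ 37.8   0.3  99.5 -22.3  91.9  28.3] F [-0.  -0.4 -0.3] gap 85.8
```

```bash
cat > chain2.py <<'E'
from ik import *
from go import goal,cur
from scipy.spatial.transform import Slerp
s,p0,R0=cur(); q0=np.radians(s['joint_pos'])
bx=np.array([-.189,.982,0])
def run(t,az,s=7,v=False):
    q=q0; c,sn=np.cos(np.radians(t)),np.sin(np.radians(t))
    G0=goal(-sn*bx-c*np.array([0,0,1]),bx); z0=G0.apply([0,0,1])
    P=lambda G,a:pose(G,a,t,s)
    W=[(p0,R0),(np.array([420,224.5,60])+s*z0,G0),(np.array([420,224.5,17])+s*z0,G0),(np.array([425,215,240])+s*z0,G0),P([425,215,240],101),P([500,150,220],(101+az)/2),P([540,140,200],az),P([545,140,160],az),P([615,147,160],az),P([615,147,150],az)]
    E=[];M=[]
    for (pa,Ra),(pb,Rb) in zip(W,W[1:]):
        S=Slerp([0,1],Ro.concatenate([Ra,Rb])); m=0; e=0
        for a in np.linspace(0,1,9)[1:]:
            qn,er=ik(pa+(pb-pa)*a,S(a),q); m=max(m,np.degrees(np.abs(qn-q).max())); e=max(e,er); q=qn
        E.append(round(e,3));M.append(round(m))
        if v: print(np.round(pb),e.round(3),round(m),np.round(np.degrees(q)).astype(int))
    print(t,az,'err',E,'step',M,np.round(np.degrees(q)).astype(int))
if __name__=='__main__':
    for t in(40,45,50,55):
        for az in(10,25,40): run(t,az)
E
python3 chain2.py
```

```text
40 10 err [np.float64(0.0), np.float64(0.0), np.float64(0.0), np.float64(0.0), np.float64(0.0), np.float64(0.02), np.float64(0.029), np.float64(0.003), np.float64(0.0)] step [3, 1, 3, 11, 4, 19, 1, 3, 0] [  8 -19 134   6  15  83]
40 25 err [np.float64(0.0), np.float64(0.0), np.float64(0.0), np.float64(0.0), np.float64(0.0), np.float64(0.0), np.float64(0.006), np.float64(0.0), np.float64(0.0)] step [3, 1, 3, 11, 3, 10, 1, 2, 0] [ -3 -17 133  51  28  24]
40 40 err [np.float64(0.0), np.float64(0.0), np.float64(0.0), np.float64(0.0), np.float64(0.0), np.float64(0.0), np.float64(0.0), np.float64(0.0), np.float64(0.0)] step [3, 1, 3, 11, 2, 4, 1, 2, 0] [-11 -10 127  59  44   2]
45 10 err [np.float64(0.0), np.float64(0.0), np.float64(0.0), np.float64(0.0), np.float64(0.0), np.float64(0.0), np.float64(0.0), np.float64(0.0), np.float64(0.0)] step [4, 1, 3, 11, 5, 16, 1, 2, 0] [  8 -18 130   4  23  85]
45 25 err [np.float64(0.0), np.float64(0.0), np.float64(0.0), np.float64(0.0), np.float64(0.0), np.float64(0.0), np.float64(0.0), np.float64(0.0), np.float64(0.0)] step [4, 1, 3, 11, 3, 9, 1, 2,
[... 899 characters left out ...]
] [ -7  -9 120  40  46  21]
55 10 err [np.float64(0.0), np.float64(0.0), np.float64(0.0), np.float64(0.0), np.float64(0.0), np.float64(0.0), np.float64(0.0), np.float64(0.0), np.float64(0.0)] step [5, 1, 3, 11, 5, 12, 1, 2, 0] [  8 -13 121   2  36  87]
55 25 err [np.float64(0.0), np.float64(0.0), np.float64(0.0), np.float64(0.0), np.float64(0.0), np.float64(0.0), np.float64(0.0), np.float64(0.0), np.float64(0.0)] step [5, 1, 3, 11, 4, 8, 1, 2, 0] [  1 -12 120  21  40  54]
55 40 err [np.float64(0.0), np.float64(0.0), np.float64(0.0), np.float64(0.0), np.float64(0.0), np.float64(0.0), np.float64(0.0), np.float64(0.0), np.float64(0.0)] step [5, 1, 3, 11, 3, 5, 1, 2, 0] [ -5  -7 117  32  49  29]
```

```bash
python3 -m jog '[[[0,0,0,0,-0.0185,0,1],[0,0,0,0,-0.0185,0,1],[0,0,0,0,-0.0185,0,1]]]'
python3 go.py 420.8 220.5 70 .1336 -.694 -.7071 -.189 .982 0
```

```text
time: 5.1
tool_pos: [422.4, 218.2, 201.8]
tcp_rot: [180.0, 45.0, 101.1]
ft_force: [-0.4, 0.6, 0.0]
finger_gap: 85.4
shift now-axes [ 1.901 -0.024  1.826] shift goal-axes [ 1.9   -0.024  1.828]
turn [0.0006 0.0001 0.0005] deg 0.3 t 5.1 q [ 46.8  13.5  93.2 -35.9 101.1  37.5] F [-0.4  0.6  0. ] gap 85.4
```

```bash
python3 -m jog '[[[0.225,-0.002,0.22,0,0,0,1],[0.225,-0.002,0.22,0,0,0,1],[0.225,-0.002,0.22,0,0,0,1],[0.225,-0.002,0.22,0,0,0,1],[0.225,-0.002,0.22,0,0,0,1],[0.225,-0.002,0.22,0,0,0,1],[0.225,-0.002,0.22,0,0,0,1],[0.225,-0.002,0.22,0,0,0,1],[0.225,-0.002,0.22,0,0,0,1],[0.225,-0.002,0.22,0,0,0,1],[0.225,-0.002,0.22,0,0,0,1]]]'
python3 go.py 420.8 220.5 13 .1336 -.694 -.7071 -.189 .982 0
python3 - <<'E'
from h import *
p,d=cap('side'); a=cv2.resize(p[230:340,280:400],None,fx=3.3,fy=4,interpolation=cv2.INTER_CUBIC)
q,d=cap('top'); b=cv2.resize(q[220:280,190:290],None,fx=4,fy=7.33,interpolation=cv2.INTER_CUBIC)
cv2.imwrite('pics/g1.png',np.hstack([a[:440],b[:440]])[:,:,::-1])
E
```

```text
time: 6.48
tool_pos: [420.9, 220.2, 27.7]
tcp_rot: [180.0, 44.8, 101.1]
ft_force: [0.7, -0.1, -0.1]
finger_gap: 85.4
shift now-axes [ 0.213 -0.002  0.203] shift goal-axes [ 0.213 -0.002  0.203]
turn [ 0.0005 -0.0005  0.0005] deg 0.3 t 6.47 q [ 46.9  27.8  95.8 -34.9  87.1  47.5] F [ 0.7 -0.1 -0.1] gap 85.4
```

View pics/g1.png

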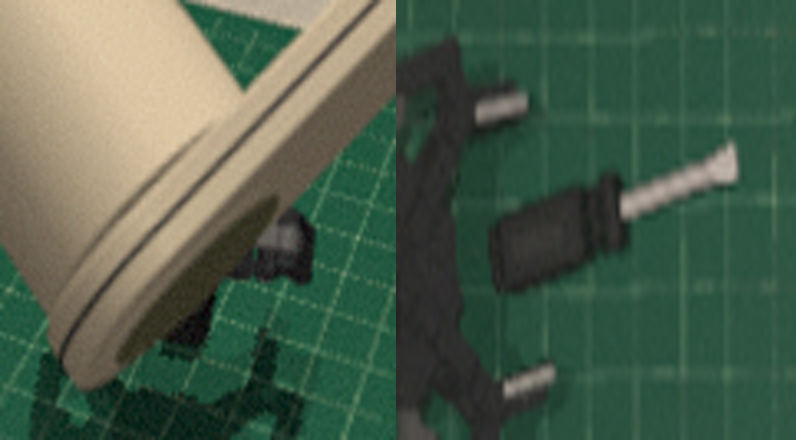

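In the top half (right panel) the driver lies between the two fingertips, at (500,105) and (530,380). I'll lower the rest of the way, close and lift.

```bash
python3 -m jog '[[[0.1,0,0.1,0,0,0,1],[0.11,0,0.1,0,0,0,1],[0,0,0,0,0,0,1],[0,0,0,0,0,0,0.2],[0,0,0,0,0,0,0.1],[0,0,0,0,0,0,0],[0,0,0,0,0,0,0],[0,0,0,0,0,0,0],[0,0,0,0,0,0,0],[0,0,0,0,0,0,0]]]' 80
python3 go.py 420.8 220.5 13 .1336 -.694 -.7071 -.189 .982 0
```

```text
time: 7.82
tool_pos: [421.1, 220.9, 14.7]
tcp_rot: [179.9, 44.8, 101.1]
ft_force: [-0.9, 2.6, 4.8]
finger_gap: 26.5
shift now-axes [ 0.02  -0.008  0.029] shift goal-axes [ 0.02  -0.008  0.029]
turn [ 0.0006 -0.0005  0.0004] deg 0.3 t 7.83 q [ 47.   29.2  95.6 -34.9  86.2  48.2] F [-0.9  2.6  4.8] gap 26.5
```

```bash
python3 -m jog '[[[-0.1,0,-0.1,0,0,0,0],[-0.3,0,-0.3,0,0,0,0],[-0.3,0,-0.3,0,0,0,0],[-0.3,0,-0.3,0,0,0,0],[-0.3,0,-0.3,0,0,0,0],[-0.3,0,-0.3,0,0,0,0],[-0.3,0,-0.3,0,0,0,0],[-0.3,0,-0.3,0,0,0,0],[-0.3,0,-0.3,0,0,0,0],[-0.3,0,-0.3,0,0,0,0],[-0.3,0,-0.3,0,0,0,0]]]'
python3 -m jog '[[[0,0,0,0,0.025,0,0],[0,0,0,0,0.025,0,0],[0,0,0,0,0.025,0,0],[0,0,0,0,0.025,0,0],[0,0,0,0,0.025,0,0],[0,0,0,0,0.025,0,0],[0,0,0,0,0.025,0,0],[0,0,0,0,0.025,0,0],[0,0,0,0,0.025,0,0],[0,0,0,0,0.025,0,0]]]'
# upright: tool z azimuth 101 tilt 45
python3 go.py 500 155 215 -.135 .694 -.7071 0 0 1
python3 go.py 500 155 215 .612 .3536 -.7071 0 0 1
```

```text
time: 9.2
tool_pos: [421.0, 219.8, 234.9]
tcp_rot: [-180.0, 44.8, 101.1]
ft_force: [0.5, 0.0, -1.8]
finger_gap: 26.8
time: 10.45
tool_pos: [421.5, 219.1, 234.8]
tcp_rot: [179.7, -45.4, 101.3]
ft_force: [0.0, 0.6, -2.5]
finger_gap: 26.6
shift now-axes [-1.381  1.291 -0.829] shift goal-axes [-1.381  1.297 -0.821]
turn [ 0.0001 -0.0011  0.0007] deg 0.5 t 10.45 q [-10.6  -8.3 112.1  41.6  94.9 -25.3] F [ 0.   0.6 -2.5] gap 26.6
shift now-axes [-1.381  1.291 -0.829] shift goal-axes [0.228 1.895 0.788]
turn [-0.1398 -0.0013  0.1396] deg 71.1 t 10.45 q [-10.6  -8.3 112.1  41.6  94.9 -25.3] F [ 0.   0.6 -2.5] gap 26.6
```

```bash
python3 go.py 548 140 205 -.135 .694 -.7071 0 0 1
python3 - <<'E'
from chain2 import *
t=45;q=q0;pb,_=pose([543,138,209],101,45,6)
W=[(p0,R0),(pb,R0)]+[(pb,pose([0,0,0],a,45,6)[1]) for a in(77,53,30)]
for (pa,Ra),(pc,Rb) in zip(W,W[1:]):
    S=Slerp([0,1],Ro.concatenate([Ra,Rb]));m=e=0
    for a in np.linspace(0,1,9)[1:]:
        qn,er=ik(pa+(pc-pa)*a,S(a),q); m=max(m,np.degrees(np.abs(qn-q).max())); e=max(e,er); q=qn
    print(np.round(e,3),round(m),np.round(np.degrees(q)))
E
```

```text
shift now-axes [-1.863  2.175 -1.028] shift goal-axes [-1.861  2.182 -1.017]
turn [ 0.0001 -0.0011  0.0007] deg 0.5 t 10.45 q [-10.6  -8.3 112.1  41.6  94.9 -25.3] F [ 0.   0.6 -2.5] gap 26.6
0.0 3 [-16.  14.  93.  40.  96. -31.]
0.0 2 [-19.  -2. 110.  45.  82. -16.]
0.0 3 [-17. -21. 125.  47.  65.   3.]
0.0 5 [ -7. -37. 136.  35.  48.  37.]
```

```bash
python3 -m jog '[[[-0.186,0.218,-0.103,0,0,0,0],[-0.186,0.218,-0.103,0,0,0,0],[-0.186,0.218,-0.103,0,0,0,0],[-0.186,0.218,-0.103,0,0,0,0],[-0.186,0.218,-0.103,0,0,0,0],[-0.186,0.218,-0.103,0,0,0,0],[-0.186,0.218,-0.103,0,0,0,0],[-0.186,0.218,-0.103,0,0,0,0],[-0.186,0.218,-0.103,0,0,0,0],[-0.186,0.218,-0.103,0,0,0,0]]]'
python3 -m jog '[[[0,0,0,-0.014,0,0.014,0],[0,0,0,-0.014,0,0.014,0],[0,0,0,-0.014,0,0.014,0],[0,0,0,-0.014,0,0.014,0],[0,0,0,-0.014,0,0.014,0],[0,0,0,-0.014,0,0.014,0],[0,0,0,-0.014,0,0.014,0],[0,0,0,-0.014,0,0.014,0],[0,0,0,-0.014,0,0.014,0],[0,0,0,-0.014,0,0.014,0],[0,0,0,0,0,0,0]]]'
python3 go.py 548 140 205 .612 .3536 -.7071 0 0 1
python3 - <<'E'
from h import *
for n in('top','side'): cap(n)
p,d=load('top'); s,ds=load('side')
# predicted collar origin if grasp as planned
a=cv2.resize(p[150:250,200:320],(480,400),interpolation=cv2.INTER_CUBIC)
b=cv2.resize(s[140:290,230:350],(320,400),interpolation=cv2.INTER_CUBIC)
cv2.imwrite('pics/h1.png',np.hstack([a,b])[:,:,::-1])
E
```

```text
time: 11.7
tool_pos: [547.9, 140.1, 204.0]
tcp_rot: [180.0, -45.1, 101.2]
ft_force: [0.1, -0.1, -1.2]
finger_gap: 26.5
time: 13.08
tool_pos: [546.8, 142.1, 204.3]
tcp_rot: [-179.9, -45.1, 30.0]
ft_force: [0.5, 0.7, -1.0]
finger_gap: 26.8
shift now-axes [ 0.01   0.048 -0.009] shift goal-axes [ 0.01   0.048 -0.009]
turn [-0.0002 -0.0002  0.    ] deg 0.1 t 13.07 q [ -6.9 -35.6 135.6  35.5  47.3  36.2] F [ 0.5  0.7 -1. ] gap 26.8
```

View pics/h1.png

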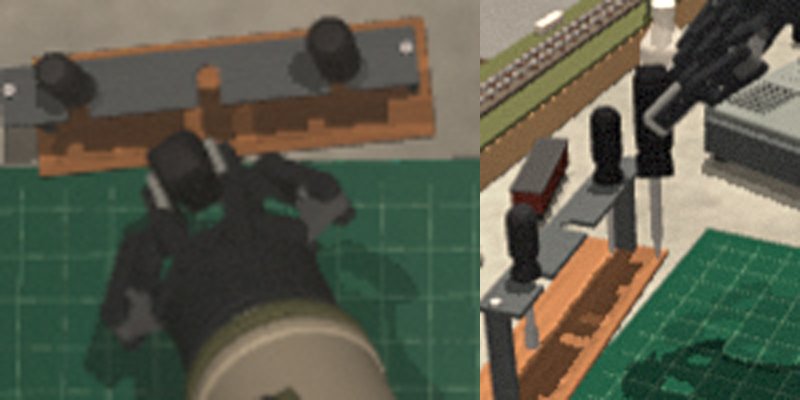

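The picture shows the driver upright in the fingers. Right panel: shaft exit (655,176), tip (658,252), rail notch behind. I'll check the predicted axis against this.

```bash
python3 - <<'E'
from h import *
f=lambda uv:np.c_[480+(uv[:,0]-230+.5)*2.667-.5,(uv[:,1]-140+.5)*2.667-.5]
print('pred exit,tip in panel',np.round(f(proj('side',[[544.8,141,158],[544.8,141,83]])),1))
g=lambda uv:np.c_[(uv[:,0]-200+.5)*4-.5,(uv[:,1]-150+.5)*4-.5]
print('pred cap top in top panel',np.round(g(proj('top',[[544.8,141,243]])),1))
# side-view check of notch: project notch features
c,s=np.cos(np.radians(5)),np.sin(np.radians(5))
N=np.array([617.3,147,100]); X=np.array([c,s,0]);Y=np.array([-s,c,0])
print('notch end, mouth sides side-panel',np.round(f(proj('side',[N+7*X,N-18*X+7*Y,N-18*X-7*Y])),1))
print('top-panel',np.round(g(proj('top',[N+7*X,N-18*X+7*Y,N-18*X-7*Y])),1))
E
```

```text
pred exit,tip in panel [[652.2 173.3]
 [654.8 256.9]]
pred cap top in top panel [[171.2 159.2]]
notch end, mouth sides side-panel [[561.8 222.6]
 [586.8 231.7]
 [593.8 223.2]]
top-panel [[207.7  65. ]
 [199.4 106.9]
 [222.6 104.4]]
```

```bash
python3 - <<'E'
from h import *
s,_=load('side'); p,_=load('top')
a=cv2.resize(s[195:250,250:330],(480,330),interpolation=cv2.INTER_CUBIC)
b=cv2.resize(p[160:190,235:270],(385,330),interpolation=cv2.INTER_CUBIC)[:,:315]
cv2.imwrite('pics/h2.png',np.hstack([a,b])[:,:,::-1])
E
```

```text
(no output)
```

View pics/h2.png

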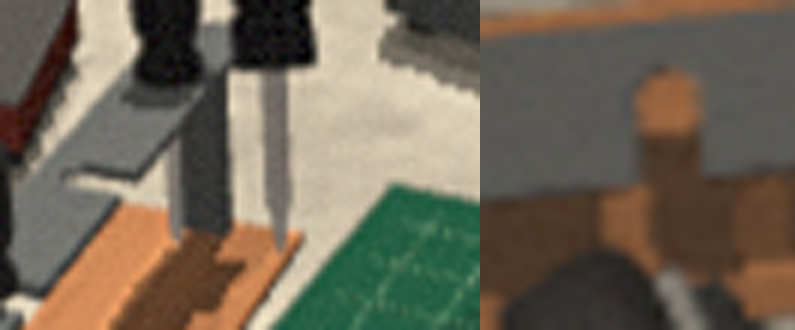

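The observed shaft is about 1 px right of the prediction, so the driver sits roughly 2 mm deeper in the hand. I'll compensate: go down in front of the notch, then push in.

```bash
python3 -m jog '[[[-0.104,0.023,0.179,0,0,0,0],[-0.104,0.023,0.179,0,0,0,0],[-0.104,0.023,0.179,0,0,0,0],[-0.104,0.023,0.179,0,0,0,0],[-0.104,0.023,0.179,0,0,0,0],[0,0,0,0,0,0,0],[0,0,0,0,0,0,0]]]'
python3 go.py 561.1 143.8 154.3 .612 .3536 -.7071 0 0 1
python3 -m jog '[[[0.074,0.049,0.074,0,0,0,0],[0.074,0.049,0.074,0,0,0,0],[0.074,0.049,0.074,0,0,0,0],[0.074,0.049,0.074,0,0,0,0],[0.074,0.049,0.074,0,0,0,0],[0.074,0.049,0.074,0,0,0,0],[0.074,0.049,0.074,0,0,0,0],[0.074,0.049,0.074,0,0,0,0],[0.074,0.049,0.074,0,0,0,0],[0.074,0.049,0.074,0,0,0,0],[0,0,0,0,0,0,0]]]'
python3 go.py 618.9 148.8 146.3 .612 .3536 -.7071 0 0 1
python3 - <<'E'
from h import *
s,_=cap('side'); p,_=cap('top')
a=cv2.resize(s[170:250,235:315],(480,480),interpolation=cv2.INTER_CUBIC)
b=cv2.resize(p[145:190,230:275],(480,480),interpolation=cv2.INTER_CUBIC)[:,:310]
cv2.imwrite('pics/h3.png',np.hstack([a,b])[:,:,::-1])
E
```

```text
time: 14.05
tool_pos: [562.1, 142.5, 154.0]
tcp_rot: [-179.8, -45.1, 29.7]
ft_force: [-0.7, 0.5, -1.4]
finger_gap: 26.5
shift now-axes [ 0.001 -0.032 -0.008] shift goal-axes [ 0.001 -0.032 -0.008]
turn [-0.     -0.0002 -0.0006] deg 0.2 t 14.05 q [ -6.4 -27.5 136.   40.7  40.2  29.4] F [-0.7  0.5 -1.4] gap 26.5
time: 15.42
tool_pos: [620.0, 147.4, 153.8]
tcp_rot: [-179.8, -45.1, 29.7]
ft_force: [1.3, 1.8, -2.7]
finger_gap: 26.5
shift now-axes [-0.11  -0.035  0.104] shift goal-axes [-0.109 -0.035  0.104]
turn [-0.     -0.0002 -0.0007] deg 0.3 t 15.43 q [ -4.8 -15.3 127.1  42.6  36.7  27.7] F [ 1.3  1.8 -2.7] gap 26.5
```

View pics/h3.png

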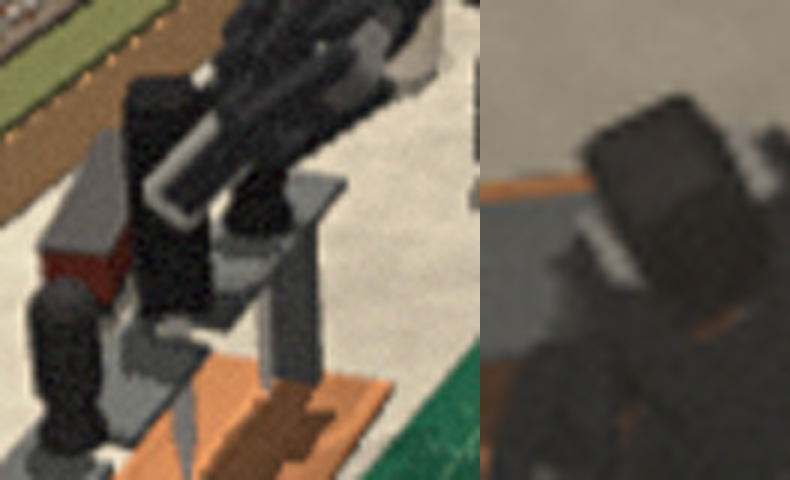

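The driver is in the notch: the shaft shows below the bar at (185,400), with the collar just above the bar. I'll centre it slightly and lower it onto the bar.

```bash
python3 -m jog '[[[0,-0.026,0,0,0,0,0],[-0.05,0,0.05,0,0,0,0],[-0.03,0,0.03,0,0,0,0],[0,0,0,0,0,0,0]]]'
python3 go.py 618.9 148.8 146.3 .612 .3536 -.7071 0 0 1
python3 -m jog '[[[-0.02,0,0.02,0,0,0,0],[-0.014,0,0.014,0,0,0,0],[0,0,0,0,0,0,0]]]'
python3 go.py 618.9 148.8 146.3 .612 .3536 -.7071 0 0 1
```

```text
time: 16.02
tool_pos: [618.6, 148.4, 147.6]
tcp_rot: [-179.7, -45.0, 29.7]
ft_force: [-0.1, 0.8, -1.1]
finger_gap: 26.5
shift now-axes [-0.012 -0.005  0.024] shift goal-axes [-0.012 -0.005  0.024]
turn [-0.     -0.0001 -0.0007] deg 0.3 t 16.02 q [ -4.7 -14.9 127.5  43.2  36.1  27. ] F [-0.1  0.8 -1.1] gap 26.5
time: 16.4
tool_pos: [618.9, 148.4, 145.6]
tcp_rot: [-179.8, -45.1, 29.7]
ft_force: [-0.1, -0.5, -1.3]
finger_gap: 26.5
shift now-axes [ 0.012 -0.007 -0.007] shift goal-axes [ 0.012 -0.007 -0.007]
turn [-0.     -0.0002 -0.0007] deg 0.3 t 16.4 q [ -4.7 -14.7 127.5  43.5  35.8  26.6] F [-0.1 -0.5 -1.3] gap 26.5
```

```bash
for i in 1 2; do python3 -m jog '[[[-0.014,0,0.014,0,0,0,0],[0,0,0,0,0,0,0]]]'|egrep 'pos|force'; done
```

```text
tool_pos: [619.4, 148.5, 145.5]
ft_force: [-1.9, 0.2, 2.8]
tool_pos: [619.8, 148.7, 145.4]
ft_force: [-4.2, 1.2, 7.1]
```

```bash
python3 -m jog '[[[0.015,0,-0.015,0,0,0,0],[0,0,0,0,0,0,0.45],[0,0,0,0,0,0,0.55],[0,0,0,0,0,0,0.55],[0,0,0,0,0,0,0.55],[0,0,0,0,0,0,0.55]]]'
python3 -m jog '[[[0,0,-0.1,0,0,0,0.55],[0,0,-0.2,0,0,0,0.55],[0,0,-0.3,0,0,0,0.55],[0,0,-0.3,0,0,0,0.55],[0,0,-0.4,0,0,0,0.55],[0,0,-0.4,0,0,0,0.55],[0,0,-0.5,0,0,0,0.55],[0,0,-0.5,0,0,0,0.55],[0,0,0,0,0,0,0.55]]]'
python3 - <<'E'
from h import *
s,_=cap('side'); p,_=cap('top')
a=cv2.resize(s[170:250,235:315],(480,480),interpolation=cv2.INTER_CUBIC)
b=cv2.resize(p[145:190,230:275],(480,480),interpolation=cv2.INTER_CUBIC)[:,:310]
cv2.imwrite('pics/h4.png',np.hstack([a,b])[:,:,::-1])
E
```

```text
time: 17.65
tool_pos: [618.9, 148.4, 144.7]
tcp_rot: [-179.8, -45.1, 29.7]
ft_force: [0.4, -0.1, -0.2]
finger_gap: 47.2
time: 18.77
tool_pos: [536.7, 99.6, 242.8]
tcp_rot: [180.0, -45.2, 29.8]
ft_force: [1.2, -0.1, -0.2]
finger_gap: 46.9
```

View pics/h4.png

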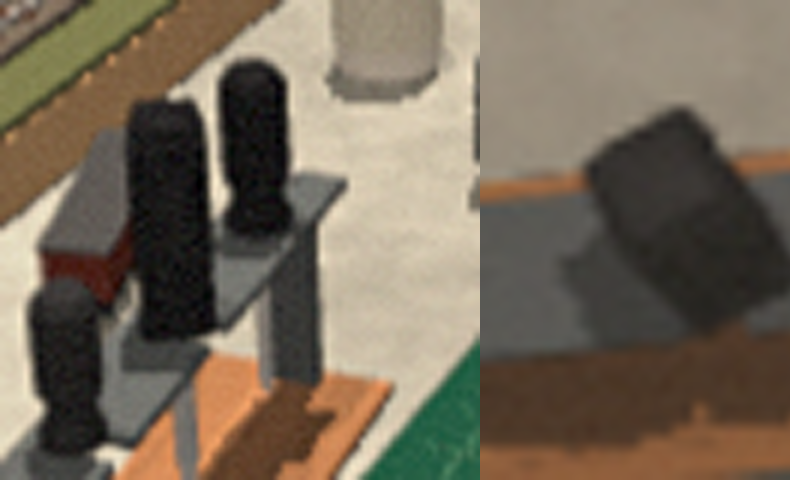

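The driver hangs upright and let go in the middle notch (left panel, handle from (165,100) to (175,335)). I'll fix its axis and the slot direction before taking it from above.

```bash
python3 - <<'E'
from h import *
from scipy.spatial.transform import Rotation as Ro
def cloud(n,x0,y0,x1,y1):
    p,d=load(n);c=camera_params(n);K=np.array(c['K']);E=np.array(c['extrinsics'])
    v,u=np.mgrid[y0:y1,x0:x1]; q=cv2.undistortPoints(np.c_[u.ravel(),v.ravel()].astype(float)[:,None],K,np.array(c['D'],float))[:,0]
    z=d[y0:y1,x0:x1].ravel(); P=np.c_[q*z[:,None],z]; return (P@E[:3,:3].T+E[:3,3])[z>0]
for n,b in(('top',(225,140,280,195)),('side',(245,175,285,240))):
    C=cloud(n,*b)
    for lo,hi in((110,135),(135,160),(160,178),(178,192)):
        m=(C[:,2]>lo)&(C[:,2]<hi)&(np.hypot(C[:,0]-616,C[:,1]-147)<30); 
        if m.sum()>3: 
            w=C[m]; print(n,lo,hi,m.sum(),np.round(w.mean(0),1),np.round((w.min(0)+w.max(0))/2,1),np.round(np.ptp(w,axis=0),1))
T=lambda x,y:(230+(x-480+.5)/10.667-.5,145+(y+.5)/10.667-.5)
print('cap centre',np.round(atz('top',*T(663,180),185),1))
# slot: project selector disc pixels, upsample and find dark line
p,_=load('top'); g=cv2.cvtColor(p,cv2.COLOR_RGB2GRAY).astype(float)
c=proj('top',[[511.2,-196.5,70]])[0]; print('sel px',c, p[int(round(c[1]))-8:int(round(c[1]))+9,int(round(c[0]))-8:int(round(c[0]))+9].mean(2).astype(int))
print(telemetry.sense()['time'])
E
python3 go.py 616 146.6 260 0 0 -1 -.5 .866 0
```

```text
top 110 135 19 [606.5 140.1 128.1] [615.5 140.2 122.5] [32.7 21.6 24.1]
top 135 160 36 [606.1 138.8 148.2] [610.8 140.2 147.8] [23.3 22.3 24.2]
top 160 178 64 [611.3 142.  171.3] [616.4 146.3 168.9] [33.9 34.1 16.8]
top 178 192 108 [616.2 146.5 182.2] [615.9 147.3 182.4] [26.9 28.9  7.8]
side 110 135 138 [610.1 155.7 121.3] [614.  148.2 122.5] [32.3 33.7 24.8]
side 135 160 143 [608.9 157.9 147.5] [611.5 154.  147.5] [27.6 21.  24.5]
side 160 178 115 [608.8 156.8 168.9] [614.8 151.2 169. ] [34.8 28.6 17.7]
side 178 192 99 [612.6 151.3 183.5] [613.5 148.8 182.9] [29.6 28.8  9.7]
cap centre [615.9 143.6 185. ]
sel px [394.26336529 211.42648526] [[120 124 121 110 123 120 122 122 122 135 134 141 159 120 119 120 118]
 [116 136 121 120 120 114 111 109 107 109 111 115 122 121 120 121 119]
 [110 121 121 120 107  85  72  50  53  62  65  94 112 115 121 122 120]
 [122 122 120 106  58  55  56  54  55  52  55  57  70  95 116 120 121]
 [121 120 106  54  54  55  77 108  96 112  95  59  57  62  97 121 120]
 [120 109  54  53  54  67 117 175 176 191 164 111  60  56  69 111 121]
 [120  75  52  56  62  9
[... 257 characters left out ...]
9]
 [120  63  56  57  75 131 175 204 200 181 183 162  88  51  59  77 119]
 [121  94  49  59  60 103 170 199 204 199 186 168 101  55  58  84 122]
 [123 120  65  57  57  59  90 162 178 163 111  61  51  58  67 101 121]
 [123 120  94  54  57  52  57  73  75  56  57  55  58  57  88 120 120]
 [124 123 122  88  70  58  51  55  56  56  56  59  67  89 111 122 121]
 [124 123 122 123 108  81  81  73  64  66  64  76  97 122 123 122 122]
 [124 123 123 122 122 122 121 105  95  95  95 111 122 122 121 122 120]]
18.875
shift now-axes [ 1.577 -0.013  1.029] shift goal-axes [ 0.006  1.842 -0.391]
turn [ 0.0979 -0.0981 -0.2364] deg 98.7 t 18.88 q [-14.6 -40.1 134.4  36.7  56.2  32.9] F [ 1.5  0.1 -0.4] gap 47.3
```

```bash
python3 -m jog '[[[0,0,0,0.0089,-0.0089,-0.0215,1],[0,0,0,0.0089,-0.0089,-0.0215,1],[0,0,0,0.0089,-0.0089,-0.0215,1],[0,0,0,0.0089,-0.0089,-0.0215,1],[0,0,0,0.0089,-0.0089,-0.0215,1],[0,0,0,0.0089,-0.0089,-0.0215,1],[0,0,0,0.0089,-0.0089,-0.0215,1],[0,0,0,0.0089,-0.0089,-0.0215,1],[0,0,0,0.0089,-0.0089,-0.0215,1],[0,0,0,0.0089,-0.0089,-0.0215,1],[0,0,0,0.0089,-0.0089,-0.0215,1]]]'
python3 go.py 616 146.5 240 0 0 -1 -.5 .866 0
```

```text
time: 20.25
tool_pos: [536.2, 101.1, 238.5]
tcp_rot: [-179.8, -0.0, 120.4]
ft_force: [1.1, 0.2, -0.9]
finger_gap: 85.8
shift now-axes [-0.023  1.835 -0.038] shift goal-axes [-0.011  1.835 -0.031]
turn [-0.0006 -0.0001  0.001 ] deg 0.4 t 20.25 q [  5.3  -0.9  93.2  -0.1  87.9 -25. ] F [ 1.1  0.2 -0.9] gap 85.8
```

Move over, then descend to TCP z = 141 around the handle and close.

```bash
python3 -m jog '[[[0,0.26,0,0,0,0.0005,1],[0,0.26,0,0,0,0.0005,1],[0,0.26,0,0,0,0,1],[0,0.26,0,0,0,0,1],[0,0.26,0,0,0,0,1],[0,0.26,0,0,0,0,1],[0,0.26,0,0,0,0,1],[0,0,0,0,0,0,1]]]'
python3 go.py 616 146.5 141 0 0 -1 -.5 .866 0
```

```text
time: 21.25
tool_pos: [615.8, 146.2, 239.9]
tcp_rot: [-180.0, -0.1, 119.7]
ft_force: [0.5, 0.4, 0.8]
finger_gap: 85.5
shift now-axes [-1.000e-03  7.000e-03  1.977e+00] shift goal-axes [0.002 0.007 1.977]
turn [-0.     -0.0003 -0.0008] deg 0.3 t 21.25 q [  8.7  12.4  78.9   0.1  88.8 -21. ] F [0.5 0.4 0.8] gap 85.5
```

```bash
python3 -m jog '[[[0,0,0.28,0,0,-0.0008,1],[0,0,0.28,0,0,0,1],[0,0,0.28,0,0,0,1],[0,0,0.28,0,0,0,1],[0,0,0.28,0,0,0,1],[0,0,0.28,0,0,0,1],[0,0,0.28,0,0,0,1],[0,0,0,0,0,0,1]]]'
python3 -m jog '[[[0,0,0,0,0,0,0.6],[0,0,0,0,0,0,0.45],[0,0,0,0,0,0,0.4],[0,0,0,0,0,0,0.3],[0,0,0,0,0,0,0],[0,0,0,0,0,0,0],[0,0,0,0,0,0,0],[0,0,0,0,0,0,0],[0,0,0,0,0,0,0]]]' 100
python3 go.py 616 146.5 141 0 0 -1 -.5 .866 0
```

```text
time: 22.25
tool_pos: [614.0, 145.8, 140.2]
tcp_rot: [-179.8, -0.1, 120.0]
ft_force: [-0.2, -0.2, 0.2]
finger_gap: 85.3
time: 23.38
tool_pos: [615.3, 145.9, 142.9]
tcp_rot: [180.0, -0.1, 120.0]
ft_force: [-1.6, -1.0, 5.0]
finger_gap: 27.0
shift now-axes [0.004 0.017 0.038] shift goal-axes [0.004 0.017 0.038]
turn [ 0.0001 -0.0002 -0.    ] deg 0.1 t 23.38 q [  8.7  15.5  85.5   0.1  79.  -21.3] F [-1.6 -1.   5. ] gap 27.0
```

```bash
python3 -m jog '[[[0,0,-0.08,0,0,0,0],[0,0,-0.12,0,0,0,0],[0,0,0,0,0,0,0]]]'
python3 -m jog '[[[0.064,-0.136,0,0,0,0,0],[0.064,-0.136,0,0,0,0,0],[0.064,-0.136,0,0,0,0,0],[0.064,-0.136,0,0,0,0,0],[0.064,-0.136,0,0,0,0,0],[0.064,-0.136,0,0,0,0,0],[0.064,-0.136,0,0,0,0,0],[0.064,-0.136,0,0,0,0,0],[0,0,-0.3,0,0,0,0],[0,0,-0.6,0,0,0,0],[0,0,-0.6,0,0,0,0],[0,0,-0.5,0,0,0,0]]]'
python3 go.py 511 -196.3 240 0 0 -1 -.945 -.326 0
python3 go.py 511 -196.3 240 0 0 -1 .326 .945 0
```

```text
time: 23.75
tool_pos: [615.5, 146.0, 152.7]
tcp_rot: [180.0, -0.1, 120.0]
ft_force: [-0.7, 0.7, -1.6]
finger_gap: 26.7
time: 25.25
tool_pos: [556.0, 140.8, 255.0]
tcp_rot: [179.9, -0.0, 120.0]
ft_force: [0.1, -0.7, -1.4]
finger_gap: 27.2
shift now-axes [-5.39  -4.15   0.289] shift goal-axes [ 3.049 -6.081  0.301]
turn [ 4.000e-04  2.000e-04 -2.196e-01] deg 79.0 t 25.25 q [  9.    2.7  87.8   0.1  89.3 -20.9] F [ 0.1 -0.7 -1.4] gap 27.2
shift now-axes [-5.39  -4.15   0.289] shift goal-axes [-6.667  1.349  0.301]
turn [ 0.0003 -0.0002  0.1362] deg 49.0 t 25.25 q [  9.    2.7  87.8   0.1  89.3 -20.9] F [ 0.1 -0.7 -1.4] gap 27.2
```

```bash
python3 -m jog '[[[-0.2,-0.15,0,0,0,0,0],[-0.49,-0.38,0,0,0,0,0],[-0.49,-0.38,0,0,0,0,0],[-0.49,-0.38,0,0,0,0,0],[-0.49,-0.38,0,0,0,0,0],[-0.49,-0.38,0,0,0,0,0],[-0.49,-0.38,0,0,0,0,0],[-0.49,-0.38,0,0,0,0,0],[-0.49,-0.38,0,0,0,0,0],[-0.49,-0.38,0,0,0,0,0],[-0.49,-0.38,0,0,0,0,0],[-0.29,-0.2,0,0,0,0,0]]]'
python3 -m jog '[[[0,0,0,0,0,0.0227,0],[0,0,0,0,0,0.0227,0],[0,0,0,0,0,0.0227,0],[0,0,0,0,0,0.0227,0],[0,0,0,0,0,0.0227,0],[0,0,0,0,0,0.0227,0],[0,0,0,0,0,0,0],[0,0,0,0,0,0,0]]]'
python3 go.py 511 -196.3 205 0 0 -1 .326 .945 0
```

```text
time: 26.75
tool_pos: [509.2, -198.0, 250.7]
tcp_rot: [-179.9, -0.1, 119.9]
ft_force: [0.4, 0.6, -1.8]
finger_gap: 27.1
time: 27.75
tool_pos: [510.1, -196.3, 251.4]
tcp_rot: [-179.9, -0.1, 71.1]
ft_force: [0.5, 0.5, -1.9]
finger_gap: 26.9
shift now-axes [0.004 0.019 0.929] shift goal-axes [0.005 0.017 0.929]
turn [-0.0003 -0.0002  0.0005] deg 0.2 t 27.75 q [-26.5  -1.2  92.1   0.   89.1  -7.6] F [ 0.5  0.5 -1.9] gap 26.9
```

```bash
python3 -m jog '[[[0,0.005,0.2,0,0,0,0],[0,0.005,0.3,0,0,0,0],[0,0.005,0.3,0,0,0,0],[0,0.005,0.23,0,0,0,0],[0,0,0,0,0,0,0],[0,0,0,0,0,0,0]]]'
python3 go.py 511 -196.3 200 0 0 -1 .326 .945 0
python3 - <<'E'
from h import *
s,_=cap('side'); p,_=cap('top')
c=proj('side',[[511,-196.3,70]])[0]; t=proj('top',[[511,-196.3,70]])[0]
_,pp,_=telemetry.sense(),np.array(telemetry.sense()['tool_pos']),0
print('sel',c,'top',t,'pred tip side',proj('side',[[pp[0],pp[1],pp[2]-117.5]])[0],'shaft exit',proj('side',[[pp[0],pp[1],pp[2]-42.5]])[0])
u,v=np.round(c).astype(int); a=cv2.resize(s[v-40:v+20,u-30:u+30],(600,600),interpolation=cv2.INTER_CUBIC)
print('crop',u-30,v-40); cv2.imwrite('pics/k1.png',a[:,:,::-1])
E
```

```text
time: 28.5
tool_pos: [511.4, -196.7, 200.7]
tcp_rot: [-180.0, -0.0, 71.0]
ft_force: [-0.1, -0.1, -1.9]
finger_gap: 26.5
shift now-axes [ 0.006 -0.01   0.013] shift goal-axes [ 0.006 -0.01   0.013]
turn [-0.0001 -0.0001 -0.    ] deg 0.1 t 28.5 q [-26.4   0.4  95.9   0.   83.8  -7.4] F [-0.1 -0.1 -1.9] gap 26.5
sel [360.19443048 181.85880969] top [394.18515087 211.50956796] pred tip side [360.23550233 177.17701197] shaft exit [361.34735594 151.17638505]
crop 330 142
```

View pics/k1.png

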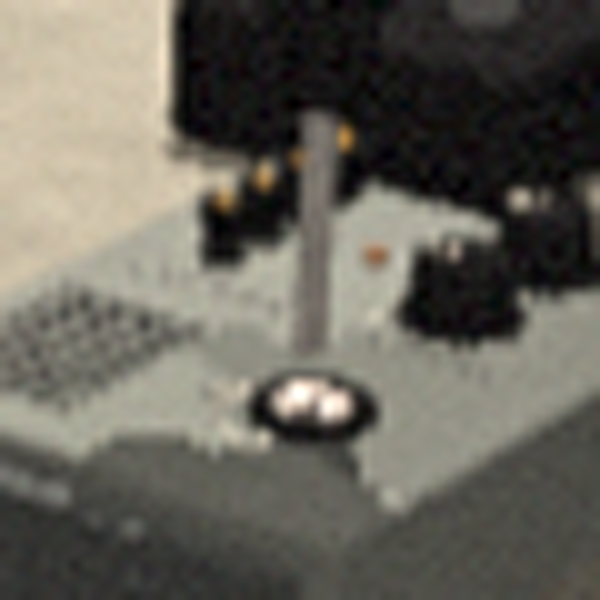

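The picture shows the tip at (310,352) above the disc, centred at (315,405) in the 10x crop. The shaft line therefore meets the disc about 0.5 px (1 mm) to the left. I'll nudge across the slot and feel downwards.

```bash
python3 -m jog '[[[0,-0.02,0.1,0,0,0,0],[0,0,0.1,0,0,0,0],[0,0,0.03,0,0,0,0],[0,0,0,0,0,0,0]]]' | egrep 'pos|force'
for i in 1 2 3; do python3 -m jog '[[[0,0,0.03,0,0,0,0],[0,0,0,0,0,0,0]]]' | egrep 'pos|force'; done
```

```text
tool_pos: [510.1, -196.2, 188.5]
ft_force: [0.9, -0.4, -1.1]
tool_pos: [510.2, -196.3, 187.3]
ft_force: [0.2, -0.4, -2.1]
tool_pos: [510.2, -196.2, 185.6]
ft_force: [-1.1, -0.7, -1.7]
tool_pos: [510.2, -196.3, 184.1]
ft_force: [0.0, -0.1, -2.1]
```

```bash
for i in 1 2; do python3 -m jog '[[[0,0,0.03,0,0,0,0],[0,0,0,0,0,0,0]]]' | egrep 'pos|force'; done; python3 - <<'E'
from h import *
print(telemetry.sense()['wrist_torque'])
E
```

```text
tool_pos: [510.2, -196.3, 182.8]
ft_force: [-1.1, 1.0, -0.6]
tool_pos: [510.4, -196.4, 182.7]
ft_force: [-3.6, 1.5, 8.6]
[ 0.47263553  1.06933615 -0.01826645]
```

```bash
t(){ python3 -c "
from h import *
s=telemetry.sense();print(np.round(s['wrist_torque'],2),np.round(s['tool_pos'],1),np.round(s['tcp_rot'],1),np.round(s['ft_force'],1),s['time'])"; }
python3 -m jog '[[[0,0,0,0,0,0.02,0],[0,0,0,0,0,0.02,0],[0,0,0,0,0,0.02,0],[0,0,0,0,0,0,0]]]' >/dev/null; t
python3 -m jog '[[[0,0,0,0,0,0.02,0],[0,0,0,0,0,0.02,0],[0,0,0,0,0,0.02,0],[0,0,0,0,0,0,0]]]' >/dev/null; t
python3 -m jog '[[[0,0,0,0,0,0.02,0],[0,0,0,0,0,0.02,0],[0,0,0,0,0,0.02,0],[0,0,0,0,0,0,0]]]' >/dev/null; t
```

```text
[0.98 1.13 0.07] [ 510.4 -195.9  182.7] [-1.799e+02 -1.000e-01  4.930e+01] [-4.7  3.2  9.6] 30.85
[1.24 0.84 0.07] [ 510.7 -195.6  182.7] [-1.799e+02 -1.000e-01  2.770e+01] [-3.3  3.4  9.6] 31.35
[1.32 0.47 0.12] [ 511.  -195.5  182.6] [-1.799e+02 -1.000e-01  6.100e+00] [-1.5  4.5  6.9] 31.85
```

```bash
t(){ python3 -c "
from h import *
s=telemetry.sense();print(np.round(s['wrist_torque'],3),np.round(s['tool_pos'],1),np.round(s['tcp_rot'],1),np.round(s['ft_force'],1),s['time'])"; }
python3 -m jog '[[[0,0,0,0,0,0.015,0],[0,0,0,0,0,0.015,0],[0,0,0,0,0,0.015,0],[0,0,0,0,0,0,0]]]' >/dev/null; t
for i in 1 2 3 4; do python3 -m jog '[[[0,0,0,0,0,0.005,0],[0,0,0,0,0,0,0]]]' >/dev/null; t; done
```

```text
[1.379 0.175 0.136] [ 511.2 -195.5  182.7] [-1.799e+02 -1.000e-01 -1.010e+01] [-0.5  4.3  6.7] 32.35
[1.345 0.139 0.108] [ 511.2 -195.5  182.7] [-1.799e+02 -1.000e-01 -1.180e+01] [-0.9  4.4  5.9] 32.6
[1.364 0.133 0.133] [ 511.2 -195.5  182.7] [-1.799e+02 -1.000e-01 -1.360e+01] [0.7 4.7 6.7] 32.85
[1.304 0.039 0.054] [ 511.3 -195.5  182.7] [-1.799e+02 -1.000e-01 -1.540e+01] [-1.   4.7  8.2] 33.1
[1.323 0.109 0.121] [ 511.3 -195.5  182.7] [-1.799e+02 -1.000e-01 -1.720e+01] [-0.7  4.8  6.4] 33.35
```

```bash
t(){ python3 -c "
from h import *
s=telemetry.sense();print(np.round(s['wrist_torque'],3),np.round(s['tcp_rot'],1)[2],np.round(s['joint_pos'],1)[5],np.round(s['ft_force'],1))"; }
for i in 1 2 3 4; do python3 -m jog '[[[0,0,0,0,0,0.003,0],[0,0,0,0,0,0,0]]]' >/dev/null; t; done
```

```text
[1.347 0.048 0.105] -18.3 81.9 [0.7 4.1 6.6]
[ 1.355 -0.008  0.133] -19.4 83.0 [-0.4  3.6  7.6]
[1.308 0.015 0.062] -20.5 84.0 [-0.5  5.3  7.3]
[ 1.217 -0.053  0.127] -21.5 85.1 [-0.6  5.   5.7]
```

```bash
t(){ python3 -c "
from h import *
s=telemetry.sense();print(np.round(s['wrist_torque'],3),np.round(s['tcp_rot'],1)[2],np.round(s['joint_pos'],1)[5],np.round(s['ft_force'],1))"; }
for i in 1 2 3 4; do python3 -m jog '[[[0,0,0,0,0,0.0025,0],[0,0,0,0,0,0,0]]]' >/dev/null; t; done
```

```text
[ 1.312 -0.012  0.094] -22.4 86.0 [0.1 4.5 6.8]
[ 1.322 -0.123  0.082] -23.3 86.9 [0.5 4.1 6.2]
[ 1.284 -0.091  0.105] -24.2 87.8 [-0.1  4.5  6.4]
[ 1.267 -0.073  0.139] -25.1 88.7 [0.5 4.6 5.5]
```

```bash
t(){ python3 -c "
from h import *
s=telemetry.sense();print(np.round(s['wrist_torque'],3),np.round(s['tcp_rot'],1)[2],np.round(s['joint_pos'],1)[5],np.round(s['ft_force'],1),s['finger_gap'])"; }
for i in 1 2 3 4; do python3 -m jog '[[[0,0,0,0,0,0.0025,0],[0,0,0,0,0,0,0],[0,0,0,0,0,0,0]]]' >/dev/null; t;  done
```

```text
[ 1.206 -0.097  0.039] -26.0 89.6 [1.1 4.2 6.1] 26.934273334952543
[ 1.259 -0.049  0.098] -26.9 90.5 [-1.1  4.8  6.7] 26.636688790629066
[ 1.254 -0.125  0.119] -27.8 91.4 [0.8 4.8 6.9] 26.929413836284553
[ 1.236 -0.185  0.069] -28.7 92.3 [1.1 4.4 6.4] 26.76533854710885
```

```bash
a(){ python3 - <<'E'
from h import *
import subprocess
from scipy.spatial.transform import Rotation as Ro
s,_=snapshot('side'); np.save('/tmp/sd.npy',s)
L=[]
for i in range(8):
    snapshot('top'); L.append(np.r_[telemetry.sense()['wrist_torque'],telemetry.sense()['ft_force'],telemetry.sense()['tcp_rot'][2],telemetry.sense()['tool_pos']])
print(np.round(np.mean(L,0),3), np.round(np.std(L,0)[2],3),telemetry.sense()['time'])
print(s[178:187,353:369].mean(2).astype(int))
E
}
a
python3 -m jog '[[[0,0,0,0,0,0.008,0],[0,0,0,0,0,0,0],[0,0,0,0,0,0,0]]]' >/dev/null; a
```

```text
[ 1.23500e+00 -1.54000e-01  8.50000e-02  7.37000e-01  3.96700e+00
  6.01200e+00 -2.87260e+01  5.11429e+02 -1.95577e+02  1.82703e+02] 0.028 37.3
[[165 166 166 163 152 151 121 106 108 109 125 140 148 144 141 141]
 [150 155 164 150 114  97  95 101 104 106 107 120 136 140 143 142]
 [163 176 137  95  63  96 151 105 104 110 132  96  83 110 141 142]
 [176 161  82  37  98 203 170 108  97 117 193 169  59  59 114 142]
 [153 117  45  28 123 193 137 116 108 117 200 251 102  25  70 141]
 [138 114  38  26  78  97  87  97  94  96 144 201  80  13  54 145]
 [150 134  58  19  23  26  34  52  50  52  52  60  20  29  90 143]
 [166 148  80  72  46  20  22  23  20  22  24  30  36  56  92 108]
 [129 112  90  88  67  57  55  57  58  54  60  61  61  70  76  69]]
[ 1.23300e+00 -2.14000e-01  1.28000e-01  6.09000e-01  4.32100e+00
  5.81100e+00 -3.16010e+01  5.11475e+02 -1.95584e+02  1.82702e+02] 0.03 38.125
[[161 168 164 165 154 148 129 107 107 111 121 141 144 143 143 144]
 [149 154 160 150 115  97 105  97 110 105 104 120 138 143 144 141]
 [161 181 132  94  66  90 157 106  94 112 130  89  92 112 140 140]
 [169 160  79  40  97 203 215 124  96 124 193 164  62  55 108 143]
 [153 120  41  31 115 195 179 117 110 173 211 250 104  29  76 142]
 [140 116  37  26  80  95  96  96  97 147 150 204  79  13  58 142]
 [146 129  60  30  22  22  31  53  47  58  58  54  24  34  86 147]
 [164 149  77  66  52  16  29  27  15  27  24  29  48 112  99 108]
 [127 115  95  85  68  59  60  55  58  54  53  61  64 101  73  65]]
```

```bash
cat > a.py <<'E'
from h import *
L=[]
for i in range(6):
    snapshot('top'); s=telemetry.sense(); L.append(np.r_[s['wrist_torque'],s['ft_force'],s['tcp_rot'][2],s['tool_pos']])
print(np.round(np.mean(L,0),2),s['time'])
E
for i in 1 2 3; do python3 -m jog '[[[0,0,0,0,0,0.005,0],[0,0,0,0,0,0,0]]]' >/dev/null; python3 a.py; done
```

```text
[ 1.2000e+00 -2.3000e-01  1.7000e-01  7.9000e-01  4.7300e+00  5.3200e+00
 -3.3400e+01  5.1149e+02 -1.9559e+02  1.8270e+02] 38.675
[ 1.1700e+00 -2.6000e-01  1.9000e-01  9.8000e-01  4.6200e+00  5.2900e+00
 -3.5200e+01  5.1152e+02 -1.9562e+02  1.8271e+02] 39.225
[ 1.1700e+00 -2.8000e-01  2.6000e-01  1.2000e+00  4.0900e+00  5.3500e+00
 -3.7000e+01  5.1153e+02 -1.9562e+02  1.8269e+02] 39.775
```

Torque is now climbing steadily (0.085 → 0.26 N m) over the last 8°, which is well above the 0.08 N m stiffness, so the selector is against its stop. I'll relax the twist and lift out.

```bash
python3 -m jog '[[[0,0,0,0,0,-0.01,0],[0,0,0,0,0,-0.015,0],[0,0,0,0,0,0,0]]]' >/dev/null; python3 a.py
python3 -m jog '[[[0,0,-0.05,0,0,0,0],[0,0,-0.1,0,0,0,0],[0,0,-0.1,0,0,0,0],[0,0,-0.3,0,0,0,0],[0,0,-0.5,0,0,0,0],[0,0,-0.5,0,0,0,0],[0,0,0,0,0,0,0]]]'; python3 a.py
python3 go.py 550 138 255 0 0 -1 -.5 .866 0
```

```text
[ 1.2100e+00 -2.4000e-01  4.0000e-02  9.6000e-01  4.5100e+00  5.4700e+00
 -2.8000e+01  5.1150e+02 -1.9558e+02  1.8270e+02] 40.45
time: 41.32
tool_pos: [511.7, -197.4, 262.5]
tcp_rot: [-180.0, -0.3, -28.1]
ft_force: [0.2, -0.5, -1.5]
finger_gap: 27.0
[-3.0000e-02  1.0000e-02 -1.0000e-02 -4.0000e-02  2.4000e-01 -2.0700e+00
 -2.8050e+01  5.1003e+02 -1.9640e+02  2.5824e+02] 41.625
shift now-axes [-2.429 -6.277  0.06 ] shift goal-axes [5.384 4.04  0.048]
turn [-8.000e-04  1.000e-04 -4.112e-01] deg 148.0 t 41.62 q [-26.5  -1.3  91.6   0.   89.9  91.6] F [ 0.6 -0.1 -2.1] gap 26.8
```

```bash
python3 -m jog '[[[-0.1,-0.25,0,0,0,0,0],[-0.21,-0.55,0,0,0,0,0],[-0.21,-0.55,0,0,0,0,0],[-0.21,-0.55,0,0,0,0,0],[-0.21,-0.55,0,0,0,0,0],[-0.21,-0.55,0,0,0,0,0],[-0.21,-0.55,0,0,0,0,0],[-0.21,-0.55,0,0,0,0,0],[-0.21,-0.55,0,0,0,0,0],[-0.21,-0.55,0,0,0,0,0],[-0.21,-0.55,0,0,0,0,0],[-0.21,-0.53,0,0,0,0,0]]]' >/dev/null
python3 -m jog '[[[0,0,0,0,0,-0.0273,0],[0,0,0,0,0,-0.0273,0],[0,0,0,0,0,-0.0273,0],[0,0,0,0,0,-0.0273,0],[0,0,0,0,0,-0.0273,0],[0,0,0,0,0,-0.0273,0],[0,0,0,0,0,-0.0273,0],[0,0,0,0,0,-0.0273,0],[0,0,0,0,0,-0.0273,0],[0,0,0,0,0,-0.0273,0],[0,0,0,0,0,-0.0273,0],[0,0,0,0,0,-0.0273,0]]]' >/dev/null
python3 go.py 555.5 141 153 0 0 -1 0 1 0
python3 - <<'E'
from h import *
p,_=cap('top'); s,_=cap('side')
print(p[203:220,386:403].mean(2).astype(int))
u,v=394,211
cv2.imwrite('pics/z1.png',np.hstack([cv2.resize(p[195:228,376:409],(500,500),interpolation=cv2.INTER_CUBIC),cv2.resize(s[195:245,250:280],(300,500),interpolation=cv2.INTER_CUBIC)])[:,:,::-1])
# held shaft vs vertical, side: predicted exit/tip
P=np.array(telemetry.sense()['tool_pos']); print(P,proj('side',[P-[0,0,42.7],P-[0,0,117.7]]))
a=proj('side',[P-[0,0,42.7],P-[0,0,117.7]])
for f in(.15,.4,.7,.9):
    q=a[0]+(a[1]-a[0])*f; u,v=np.round(q).astype(int); print(q, s[v,u-8:u+9].mean(1).astype(int))
E
```

```text
shift now-axes [0.051 0.094 2.115] shift goal-axes [0.054 0.091 2.115]
turn [-0.0002 -0.0002  0.0007] deg 0.3 t 44.62 q [ 8.9  2.  88.2  0.1 89.9  8.6] F [-0.3 -0.5 -1.9] gap 27.2
[[119 124 120 110 121 121 120 121 120 134 134 140 157 119 116 117 117]
 [118 133 118 120 119 113 108 105 107 110 108 116 118 118 119 119 116]
 [108 120 119 120 105  87  72  48  51  62  67  92 109 116 118 117 119]
 [121 119 119 103  58  54  53  52  52  56  54  56  67  93 114 118 117]
 [121 119 104  55  55  53  59  82  97  87  69  60  54  61  95 118 118]
 [120 108  51  55  53  66 115 137 151 131 113  73  69  57  69 110 119]
 [119  75  47  56  64 134 190 168 139 121 167 113 110  58  61  86 118]
 [118  64  56  54  89 204 201 197 157 104 195 149 152  51  59  79 117]
 [117  58  58  55  90 196 200 194 121 116 202 201 181  54  56  72 113]
 [120  56  56  54  79 173 199 191 139 144 201 201 189  64  59  68 107]
 [119  63  55  57  63 116 199 177 121 179 200 196 170  69  58  76 118]
 [122  91  50  56  57  92 173 162 102 201 184 159  97  55  57  84 122]
 [122 118  63  57  56  55  78 124  91 170 120  67  50  60  66 101 119]
 [122 119  93  55  56  54  53  52  57  57  55  53  57  56  86 121 119]
 [123 121 119  87  69  54  55  55  58  57  55  57  65  86 109 121 119]
 [122 122 122 121 108  81  80  71  63  63  67  76  98 119 122 121 121]
 [123 121 123 123 123 121 120 103  95  94  94 109 121 121 121 120 121]]
[551.01315924 138.19496925 258.77682765] [[291.22712713 177.70254297]
 [292.34023641 210.78180085]]
[291.39409352 182.66443165] [189 190 187 187 189 187 126 106 108 111 108 110 132 122 127 127 130]
[291.67237084 190.93424612] [190 197 199 198 194 198 137 107 106 104 126 199 204 197 199 199 201]
[292.00630363 200.85802348] [114 116 114 117 116 111 107 106 110 108 109 199 205 203 199 198 191]
[292.22892548 207.47387506] [ 66  69  54  67 171 203 205 133 112  93 118 191 197 196 196 200 197]
```

```bash
python3 - <<'E'
from h import *
from scipy.ndimage import map_coordinates
a=cv2.imread('pics/t2.png',0).astype(float)  # initial, 6x of crop 360,155
p,_=load('top'); b=cv2.resize(p[155:250,360:470],None,fx=6,fy=6,interpolation=cv2.INTER_CUBIC).mean(2)
r=np.linspace(-24,24,49)
for n,g in(('start',a),('now',b)):
    best=[]
    for th in np.arange(-90,90,1.):
        d=np.array([np.cos(np.radians(th)),np.sin(np.radians(th))]);m=np.array([-d[1],d[0]])
        for o in np.arange(-6,6.1,1):
            q=np.array([207,341])[:,None]+d[:,None]*r+(m*o)[:,None]
            best.append((map_coordinates(g,[q[1],q[0]],order=1).mean(),th,o))
    best.sort(); print(n,[(round(x),t,o) for x,t,o in best[:6]], 'az of line',-91.1-np.mean([t for _,t,_ in best[:4]]))
E
```

```text
start [(124, np.float64(19.0), np.float64(0.0)), (124, np.float64(18.0), np.float64(0.0)), (125, np.float64(20.0), np.float64(0.0)), (125, np.float64(21.0), np.float64(-1.0)), (125, np.float64(17.0), np.float64(0.0)), (125, np.float64(22.0), np.float64(-1.0))] az of line -110.6
now [(113, np.float64(-79.0), np.float64(2.0)), (114, np.float64(-78.0), np.float64(2.0)), (114, np.float64(-80.0), np.float64(2.0)), (114, np.float64(-78.0), np.float64(3.0)), (114, np.float64(-77.0), np.float64(3.0)), (114, np.float64(-77.0), np.float64(2.0))] az of line -12.349999999999994
```

View pics/z1.png

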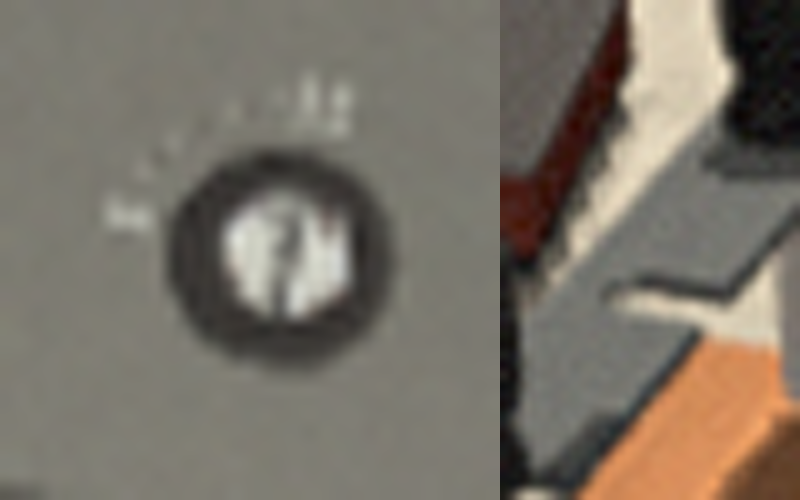

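The selector slot now points roughly at the two-bar mark: in the left panel the slot runs from (283,310) to (290,210), with the mark at (327,105). The line fit reads about 4° short of the stop, close to the limit, so I'll do one sharper model fit before deciding.

```bash
python3 - <<'E'
from h import *
now=np.mean([snapshot('top')[0].astype(float).mean(2) for _ in range(6)],0)
t2=cv2.imread('pics/t2.png').astype(float).mean(2)
st=np.zeros((400,640)); 
for v in range(200,224):
    for u in range(383,406): st[v,u]=t2[int((v-155+.5)*6-.5):int((v-155+.5)*6-.5)+2,int((u-360+.5)*6-.5):int((u-360+.5)*6-.5)+2].mean()
c=camera_params('top');K=np.array(c['K']);E=np.array(c['extrinsics']);D=np.array(c['D'],float)
SS=5;o=(np.arange(SS)+.5)/SS-.5
us=(np.arange(386,403)[:,None]+o).ravel();vs=(np.arange(203,220)[:,None]+o).ravel()
V,U=np.meshgrid(vs,us,indexing='ij')
q=cv2.undistortPoints(np.c_[U.ravel(),V.ravel()][:,None],K,D)[:,0]
r=np.c_[q,np.ones(len(q))]@E[:3,:3].T; P=E[:3,3]+r*((70-E[2,3])/r[:,2])[:,None]
pix=lambda w:w.reshape(17,SS,17,SS).mean((1,3)).ravel()
for n,g,rg in(('start',st,np.arange(62,80,1.)),('now',now,np.arange(-30,0,1.))):
    Y=g[203:220,386:403].ravel(); res=[]
    for az in rg:
        b=(1e18,)
        d=np.array([np.cos(np.radians(az)),np.sin(np.radians(az))]);m=np.array([-d[1],d[0]])
        for cx in np.arange(509.5,512.6,.5):
            for cy in np.arange(-198,-194.4,.5):
                R=P[:,:2]-[cx,cy]; rr=np.hypot(*R.T); a=R@d; k=R@m
                for so in(-.6,0,.6):
                    slot=(np.abs(k-so)<1.8)&(rr<10.5)
                    A=np.c_[pix(((rr<10.5)&~slot)*1.),pix((slot&(a<=3))*1.),pix((slot&(a>3))*1.),pix((rr>=10.5)&(rr<18)),pix((rr>=18)*1.)]
                    w=pix((rr<9.5)*1.)+.15
                    x=np.linalg.lstsq(A*w[:,None],Y*w,rcond=None)[0]; e=(((A@x-Y)*w)**2).sum()
                    if e<b[0]: b=(e,cx,cy,so,x.round())
        res.append((b[0],az,b[1],b[2],b[3]))
    print(n,[(round(e/1e3,1),a) for e,a,*_ in res][::1]); print(min(res))
print(telemetry.sense()['time'])
E
```

```text
start [(np.float64(23.8), np.float64(62.0)), (np.float64(23.0), np.float64(63.0)), (np.float64(22.2), np.float64(64.0)), (np.float64(21.4), np.float64(65.0)), (np.float64(20.7), np.float64(66.0)), (np.float64(20.2), np.float64(67.0)), (np.float64(19.6), np.float64(68.0)), (np.float64(19.3), np.float64(69.0)), (np.float64(18.9), np.float64(70.0)), (np.float64(19.1), np.float64(71.0)), (np.float64(19.0), np.float64(72.0)), (np.float64(19.5), np.float64(73.0)), (np.float64(20.0), np.float64(74.0)), (np.float64(20.6), np.float64(75.0)), (np.float64(21.4), np.float64(76.0)), (np.float64(21.4), np.float64(77.0)), (np.float64(22.4), np.float64(78.0)), (np.float64(22.8), np.float64(79.0))]
(np.float64(18931.262595254448), np.float64(70.0), np.float64(511.5), np.float64(-197.0), 0.6)
now [(np.float64(43.1), np.float64(-30.0)), (np.float64(42.0), np.float64(-29.0)), (np.float64(40.9), np.float64(-28.0)), (np.float64(39.0), np.float64(-27.0)), (np.float64(37.3), np.float64(-26.0)), (np.float64(36.0), np.float64(-25.0)), (np.float64(34.2), np.float64(-24.0)), (np.float64(32.5), np.float64(-23.0)
[... 252 characters left out ...]
5), np.float64(-16.0)), (np.float64(24.2), np.float64(-15.0)), (np.float64(24.1), np.float64(-14.0)), (np.float64(24.3), np.float64(-13.0)), (np.float64(24.4), np.float64(-12.0)), (np.float64(25.8), np.float64(-11.0)), (np.float64(26.7), np.float64(-10.0)), (np.float64(27.3), np.float64(-9.0)), (np.float64(28.0), np.float64(-8.0)), (np.float64(29.7), np.float64(-7.0)), (np.float64(31.0), np.float64(-6.0)), (np.float64(32.0), np.float64(-5.0)), (np.float64(33.7), np.float64(-4.0)), (np.float64(34.2), np.float64(-3.0)), (np.float64(38.0), np.float64(-2.0)), (np.float64(40.2), np.float64(-1.0))]
(np.float64(24130.554656530927), np.float64(-14.0), np.float64(511.0), np.float64(-197.0), 0)
45.025
```

The fit gives −14.5° with a flat minimum from −12° to −17°, which agrees with the stop at −16.7° and with the 0.26 N m felt there. I'll go on to hang the driver.

```bash
python3 -m jog '[[[0.006,0.012,0.26,0,0,0.0007,0],[0.006,0.012,0.26,0,0,0,0],[0.006,0.012,0.26,0,0,0,0],[0.006,0.012,0.26,0,0,0,0],[0.006,0.012,0.26,0,0,0,0],[0.006,0.012,0.26,0,0,0,0],[0.006,0.012,0.26,0,0,0,0],[0.006,0.012,0.26,0,0,0,0],[0,0,0,0,0,0,0],[0,0,0,0,0,0,0]]]'
python3 go.py 555.6 140.8 153 0 0 -1 0 1 0
python3 - <<'E'
from h import *
s,_=cap('side'); P=np.array(telemetry.sense()['tool_pos']); a=proj('side',[P-[0,0,42.7],P-[0,0,117.7]])
print(a)
for f in(.2,.5,.75,.9):
    q=a[0]+(a[1]-a[0])*f; u,v=np.round(q).astype(int); print(q, s[v,u-7:u+8].mean(1).astype(int))
E
```

```text
time: 46.28
tool_pos: [556.5, 139.9, 155.5]
tcp_rot: [-180.0, -0.1, 89.6]
ft_force: [0.5, 0.4, -1.4]
finger_gap: 26.7
shift now-axes [ 0.017 -0.018  0.051] shift goal-axes [ 0.017 -0.018  0.051]
turn [-0.     -0.0002 -0.001 ] deg 0.4 t 46.27 q [ 8.9  6.2 94.7  0.1 79.1  9.3] F [ 0.5  0.4 -1.4] gap 26.7
[[289.91369515 222.33287963]
 [291.03327099 252.18262876]]
[290.13761032 228.30282945] [ 52  60  54  55  50  74 112 113 109 108 173 190 197 198 190]
[290.47348307 237.25775419] [ 67  68  70 110 132 137 116 108 110 104 115 141 145 146 127]
[290.75337703 244.72019148] [ 58  60  67 129 140 125 118 119 107  93 168 203 213 209 145]
[290.92131341 249.19765385] [136 130 135 144 143 123 114 111 104 153 172 119  76  63  70]
```

```bash
python3 -m jog '[[[0.017,-0.018,0.04,0,0,0,0],[0.0104,0.12,0,0,0,0,0],[0.0104,0.12,0,0,0,0,0],[0.0104,0.12,0,0,0,0,0],[0.0104,0.12,0,0,0,0,0],[0.0104,0.12,0,0,0,0,0],[0.0104,0.12,0,0,0,0,0],[0.0104,0.12,0,0,0,0,0],[0.0104,0.12,0,0,0,0,0],[0.0104,0.12,0,0,0,0,0],[0.0104,0.12,0,0,0,0,0],[0,0,0,0,0,0,0]]]'
python3 go.py 615.4 146 143 0 0 -1 0 1 0
```

```text
time: 47.82
tool_pos: [616.1, 145.9, 153.1]
tcp_rot: [180.0, -0.1, 89.6]
ft_force: [1.7, 2.6, -2.3]
finger_gap: 27.0
shift now-axes [ 0.001 -0.013  0.203] shift goal-axes [ 0.002 -0.013  0.203]
turn [ 0.     -0.0003 -0.001 ] deg 0.4 t 47.83 q [ 8.6 15.2 84.8  0.1 80.   9. ] F [ 1.7  2.6 -2.3] gap 27.0
```

```bash
python3 -m jog '[[[0,-0.013,0.05,0,0,0,0],[0,0,0.06,0,0,0,0],[0,0,0.05,0,0,0,0],[0,0,0,0,0,0,0]]]'|egrep 'pos|force'
for i in 1 2 ; do python3 -m jog '[[[0,0,0.03,0,0,0,0],[0,0,0,0,0,0,0]]]' | egrep 'pos|force'; done
```

```text
tool_pos: [614.5, 145.7, 144.7]
ft_force: [1.3, 3.6, -2.0]
tool_pos: [614.7, 145.7, 143.5]
ft_force: [-0.5, 3.9, 0.1]
tool_pos: [614.8, 145.7, 142.9]
ft_force: [-2.5, 3.8, 4.3]
```

```bash
python3 -m jog '[[[0.02,0,-0.015,0,0,0,0],[0,0,0,0,0,0,0]]]' | egrep 'pos|force'
python3 -m jog '[[[0,0,0,0,0,0,0.4],[0,0,0,0,0,0,0.5],[0,0,0,0,0,0,0.6],[0,0,0,0,0,0,0.8],[0,0,0,0,0,0,0.9],[0,0,0,0,0,0,0.9],[0,0,0,0,0,0,0.9],[0,0,0,0,0,0,0.9]]]'
python3 -m jog '[[[0,0,-0.1,0,0,0,0.9],[0,0,-0.3,0,0,0,0.9],[0,0,-0.5,0,0,0,0.9],[0,0,-0.6,0,0,0,0.9],[0,0,-0.6,0,0,0,0.9],[0,0,-0.6,0,0,0,0.9],[0,0,0,0,0,0,0.9]]]'
python3 -m jog '[[[0,-0.6,0,0,0,0,0.9],[0,-0.6,0,0,0,0,0.9],[0,-0.6,0,0,0,0,0.9],[0,-0.6,0,0,0,0,0.9],[0,-0.6,0,0,0,0,0.9],[0,0,0,0,0,0,0.9],[0,0,0,0,0,0,0.9]]]'
python3 - <<'E'
from h import *
def cloud(n,x0,y0,x1,y1):
    p,d=cap(n);c=camera_params(n);K=np.array(c['K']);E=np.array(c['extrinsics'])
    v,u=np.mgrid[y0:y1,x0:x1]; q=cv2.undistortPoints(np.c_[u.ravel(),v.ravel()].astype(float)[:,None],K,np.array(c['D'],float))[:,0]
    z=d[y0:y1,x0:x1].ravel(); P=np.c_[q*z[:,None],z]; return (P@E[:3,:3].T+E[:3,3])[z>0]
for n,b in(('top',(225,140,280,195)),('side',(245,175,285,240))):
    C=cloud(n,*b)
    for lo,hi in((110,135),(135,160),(160,178),(178,195)):
        m=(C[:,2]>lo)&(C[:,2]<hi)&(np.hypot(C[:,0]-616,C[:,1]-147)<30)
        if m.sum()>3: w=C[m]; print(n,lo,hi,m.sum(),np.round(w.mean(0),1),np.round(np.ptp(w,axis=0),1),round(np.percentile(w[:,2],98),1))
print(telemetry.sense()['time'],telemetry.sense()['tool_pos'])
s,_=load('side'); save(s,'end.png',(235,170,315,250),6)
E
```

```text
tool_pos: [614.9, 146.1, 143.0]
ft_force: [-1.1, -0.5, 2.8]
time: 50.08
tool_pos: [614.8, 146.6, 142.9]
tcp_rot: [-180.0, -0.1, 89.6]
ft_force: [-1.0, -0.2, 0.5]
finger_gap: 77.2
time: 50.95
tool_pos: [616.6, 146.8, 283.0]
tcp_rot: [179.6, -0.1, 89.7]
ft_force: [0.3, -0.0, 0.1]
finger_gap: 76.4
time: 51.82
tool_pos: [465.2, 147.4, 277.9]
tcp_rot: [-180.0, -0.1, 89.6]
ft_force: [-0.4, -0.0, 0.1]
finger_gap: 76.6
top 110 135 28 [607.1 139.1 124.4] [23.1 24.5 24.9] 134.8
top 135 160 43 [607.7 138.9 148. ] [26.6 24.8 25. ] 159.7
top 160 178 59 [607.9 140.2 171.4] [28.5 26.7 17.7] 177.6
top 178 195 116 [615.3 145.8 182.1] [23.4 24.5  8.3] 185.0
side 110 135 160 [609.5 153.6 121.7] [28.2 28.  24.8] 134.7
side 135 160 180 [608.8 154.6 147.5] [28.6 29.6 24.9] 159.4
side 160 178 135 [608.9 154.4 169.3] [29.  32.4 17.8] 177.8
side 178 195 104 [611.3 150.4 183.5] [25.9 24.8  9.6] 187.3
51.925 [465.3982323  147.30527539 277.81577958]
```

```bash
python3 -c "
from bench import job; print(job.hand_in())"
```

```text
the job is handed in; nothing more can be done
None
```

The screwdriver is back in the middle notch, let go, and the selector was turned clockwise to its stop. I handed the job in at about 52 s of the 72 s allowed. The checks support this, but the selector's exact angle is the least certain part.

**First hang and turn:** I picked the driver off the mat with a tilted grip, hung it in the notch and let go. I then took it from above and seated the blade on the slot floor with about 9 N. I turned it until the torque rose from about 0.09 to 0.26 N m. That is a little above the 0.2 N m needed at the stop and below forcing it. I then eased off the twist and lifted out.

**Driver, last check:** Depth readings show it upright in the notch, cap top at about 185 mm as expected and centred at about (615, 146) mm. The arm was clear, with no contact force.

**Selector, checks that disagreed:**
- **Torque:** the steady rise says it reached the stop.
- **Camera:** a simple line fit of the slot read about 4° short of the stop, near the 5° limit. A fuller model fit read about 2° short, with the stop inside its flat minimum.
- **Tool angle:** the hand turned several degrees further than the blade's play explains, so the driver probably twisted in the grip.

**Not checked:** I could not view a picture of the final hang because the 12-picture limit was reached. I did not measure the other objects again; I saw no sign of contact with them.

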